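# Refit the carousel of a bench sample rotator, load it balanced and switch it on

### The arm

A 6-joint arm with a two-finger parallel gripper is mounted at the origin on a cart in front of the work surface, level with it; the furniture and walls round the work are solid. World frame = base frame: x ahead of the robot, y to its left, z up, the work surface at z = 0. Lengths are in mm, angles in rad, forces in N, time in s.
With the tool pointing down it reaches from about 425 to 950 mm from the base axis. Payload 14.7 kg.
Tool frame: the origin (TCP) lies at the very end of the fingers, on their centre line; the grasp point (between the pads) lies 19 mm behind it; z points along the fingers, y is the direction in which the jaws open and shut (so a half turn about z gives the same grasp; the last joint's range is limited). The gripper opens to 85 mm and grips with 20 to 120 N. Pads are 22 mm wide; open, the fingers measure 114 mm over their backs; the gripper's body (76 mm by 85 mm) begins 54 mm behind the grasp point. The pads swing forward as they close: fully open they stand 13 mm farther back than shut.
Start: joints at [-1.348, 0.48, 1.596, -0, 1.065, -0.047], TCP at [173.267, -626.475, 203.897] pointing down, gripper open.
Joint ranges: [-2.75, 2.75], [-0.82, 2.05], [0.23, 2.67], [-1.56, 4.7], [0.09, 2.69], [-2.92, 2.92]. Speed limits (rad/s): [1.89, 1.89, 2.39, 3.01, 3.01, 3.01].

### API

Orientations are given as a rotation vector (axis times angle).
In Python, from bench import ctrl gives the robot as it stands.
- The arm moves only by the tool jog_arm, never from a script. Its argument "deltas" is a list of rows, each a list of 2 entries, a list of its own where there are three numbers: the shift along the tool's x, y, z in units of 50 mm (1.0 is 50 mm), then the turn, a rotation vector about the tool's x, y, z in units of 6 degrees (1.0 is 6 degrees). In form: [[[tx, ty, tz], [rx, ry, rz]], ...]. A call has 1 to 5 rows; each row is the pose to reach, as a shift and turn from the pose commanded when the call began, along the tool's axes at that moment; what a row does not reach only later rows make up. A row lasts 1/10 s, in which the tool goes at most 50 mm and 8.59 degrees, less where a joint would pass 70% of its speed; a pose out of reach is approached as far as the arm can. A call with a gripper value outside its range is refused whole. "gripper" is the finger opening in mm, from 0 to 85.4, set as the call begins (left out, the last holds). The fingers move at their own pace and stop on an object; the grip force is fixed at half the most. Time passes only in rows, so rows that repeat a pose let the fingers close. It gives the time, the measured TCP pose, the force and the opening at its end, in the units of the state.
- ctrl.get_state(): the state, without advancing time (a new reading comes with each control period).
- ctrl.camera(name): name is "scene" or "top" or "wrist"; returns the picture (400x640x3 uint8, red, green, blue); there is no depth.
- ctrl.camera_info(name): a dict with "mtx" (3x3 intrinsics, pixels), "eye" and "orientation" of the camera in the world; the wrist camera has in their place "hand_eye" (4x4, takes a point from camera to tool coordinates, whose origin is the TCP and whose axes are the flange's). Camera axes: x right, y up, looking along -z (the intrinsics and any distortion apply to the point x, -y, -z); pixel columns grow to the right and rows downward; lengths in mm; the calibration is good to about 2 mm. A picture is of the moment at which its call begins: read the wrist's pose just before it. camera_info takes no time and is no camera call.
- ctrl.finish_job(): hands the job in, once; it reports no verdict.
The state is a dict: "t": time; "joint_positions": joint angles; "qvel": joint speeds; "tau": joint torques, N m; "ee_pos": TCP position; "eef_rot": TCP orientation; "wrist_force": force on the tool from outside, world axes, zero at the start; "torque": the same for the moment, N m; "opening": finger opening in mm.
Only numpy, scipy, OpenCV 4.12 (cv2) and the standard library are available. Lean on these libraries where they do the work, as an engineer would, in place of code of your own. Each camera call takes 0.05 s, during which the arm holds its last target. There are 200 camera calls.

### The job

The bench sample rotator has just been cleaned: lift its white four-pocket carousel by the blue grip, set it on the rotator's spindle and turn it until the orange tab under its hub drops into the notch of the spindle's collar and the carousel sits fully down. Then stand the blue-lidded and the white-lidded beige sample pots upright in two opposite pockets, so that it runs balanced, and only then throw the rotator's toggle switch fully over to its right-hand side. Set the carousel and the pots down rather than letting them fall, and leave the reddish pot, the thermometer and the red pen where they are.

Things in the scene. Friction and masses are not known exactly. Their poses are not given: they have to be found in the camera images.
- carousel: Loose, about 0.4 kg: white plate 188 mm across, its top 32 mm up, with four hanging cups (pockets), a grey hub 48 mm across and a blue grip fin. Origin: on its axis, level with the cups' undersides; z up, x towards the orange stripe. The hub's bore is blind, 21 mm wide, from its flat lower face at z = 11 mm up to 52 mm. Pockets lie 60 mm from the axis, at 45, 135, 225, 315 degrees from x.
- grip (a point): Middle of the carousel's blue upright grip fin, 71.5 mm above the carousel's origin. The fin is 46 mm long along the carousel's x axis, 12 mm thick along y, and rises 32 mm from a round grey cap (48 mm across, top 56 mm above the origin). Pinch it across its 12 mm. Axes as the carousel's.
- tab (a point): Lower end of the orange drive tab, under the hub on the carousel's +x side, right below the orange stripe on the plate. The tab is 6.4 mm wide (y), spans 13.5 to 23.5 mm from the axis, and hangs 10 mm below the hub's face, its end 1 mm above the carousel's origin. Hidden from above.
- pocket0 (a point): Centre of the floor of the pocket at 45 degrees from the carousel's x axis (towards +y); pocket2 is opposite. Each pocket is a round cup about 53 mm wide inside; floor 3 mm above the carousel's underside, rim 30.5 mm above the floor. A pot in it stands 35 mm proud of the rim.
- pocket1 (a point): Floor centre of the pocket at 135 degrees; opposite is pocket3.
- pocket2 (a point): Floor centre of the pocket at 225 degrees; opposite is pocket0.
- pocket3 (a point): Floor centre of the pocket at 315 degrees; opposite is pocket1.
- rotator: Fixed low white bench unit, its deck 50 mm high. Origin: on the bench below the spindle's axis; x to its rear, y to its left as seen from its front (the robot's side), z up. The housing reaches from 170 mm in front of the origin to 90 mm behind and 85 mm to each side. A dark control strip with the toggle switch lies along the front of the deck.
- spindle_top (a point): Top of the steel spindle, on its axis, 107 mm above the bench. Its x axis turns with the spindle and points to the notch. Shaft 18 mm thick, tapered to 10 mm over the top 7 mm, 38 mm above the flat drive collar (53 mm across). Tab riding on the collar: carousel origin 39 mm below this point; tab in the notch: 49 mm. A gearbox holds the spindle: it turns only under over 0.25 N m.
- notch (a point): Middle of the collar's one notch, level with the collar's flat top, 38 mm below the spindle's top and 19 mm out from its axis. The notch is 9 mm wide, 12 mm deep, open upwards and outwards, orange inside.
- switch (a joint): Toggle switch of the rotator: 0 rad = off, its bat leans 23 degrees to the rotator's left (+y); 0.8 rad = fully on, leaning 23 degrees to its right (-y). No spring: it stays where it is left; 1.5 N sideways at the tip moves it. Pivot 138 mm in front of and 10 mm left of the spindle's axis, 54 mm above the bench; bat 38 mm long, 11 mm thick at its black end.
- switch_tip (a point): Centre of the black round end of the toggle's bat.
- pot_blue: Sample pot with a blue screw lid and beige sides, 66 mm tall, 46 mm across, its lid 50 mm across from 52 mm upwards, about 65 g. Origin: centre of its underside, z up.
- pot_white: Sample pot with a white screw lid and beige sides, same sizes and origin as the blue-lidded one.
- pot_red: Bystander: sample pot with a white lid and reddish sides, same sizes and origin; not to be moved.
- thermometer: Bystander: white food thermometer lying flat, 152 x 46 x 18 mm, origin at the centre of its underside; not to be moved.
- pen: Bystander: red ball pen lying flat, 142 mm long, 12 mm thick, origin under its middle; not to be moved.
Mind the look-alikes: they are no part of the job. Of the things that look like the pot_blue, take the one that is farthest from the robot's base at the start.

How it is judged:
By the outcome, as a careful person would: the job done as asked, in the order asked, and still so for the second after the job is handed in, with the robot touching nothing.
It also fails if it takes over 72 s, if anything falls off the work surface, if the arm or the gripper's body presses on something with over 40 N, if the wrist force passes 120 N, or if a joint passes its speed limit or range.

## Working session

There is one attempt and no reset: what is moved stays moved. The work goes in short steps, Python scripts to look and compute and a tool call to move; the robot and the scene stay as the last step left them, time stands still between calls to the robot, and variables do not carry over. Pictures are saved under pics/ and viewed, about 8 in all and at most 12, crops included, and the job is handed in when it is done.

Besides the shell and the picture viewer there is one more tool, called after "Emit:" by a JSON object that holds its "method" and its "body", one argument or row to a line. jog_arm: Moves the arm, as the interface text tells. Its arguments: {"type":"object","properties":{"deltas":{"type":"array","items":{"type":"array"}},"gripper":{"type":"number"}},"required":["deltas"]}

```bash
ls; mkdir -p pics
cat > h.py <<'E'
import numpy as np, cv2
from scipy.spatial.transform import Rotation as R
from bench import ctrl
def cam(n):
    i=ctrl.camera_info(n); return i
E
python3 - <<'E'
from h import *
print(ctrl.get_state())
for n in("scene","top","wrist"):
    print(n,ctrl.camera_info(n))
for n in("scene","top"):
    im=ctrl.camera(n); cv2.imwrite(f"pics/{n}0.png",im[...,::-1])
E
```

```text
pics
{'t': 0.0, 'joint_positions': array([-1.34759431e+00,  4.80878032e-01,  1.59687207e+00,  4.18780092e-05,
        1.06511415e+00, -4.66239280e-02]), 'qvel': array([-1.27819279e-03,  2.05564408e-04, -5.00163136e-05,  1.12277103e-03,
       -6.11086618e-05,  1.52406266e-03]), 'tau': array([-6.90731522e-04, -9.50669074e+01, -4.30187845e+01, -1.53505594e-04,
        1.24842345e-02,  2.75878324e-05]), 'ee_pos': array([ 173.18465635, -626.03057354,  203.24311923]), 'eef_rot': array([-3.11179108e+00, -4.22354614e-01,  1.18769025e-04]), 'wrist_force': array([0.14172851, 0.4410458 , 0.04652058]), 'torque': array([0.03500342, 0.00660701, 0.00025046]), 'opening': 85.37493851993054}
scene {'mtx': array([[383.87464735,   0.        , 318.16517711],
       [  0.        , 383.87464735, 203.71582895],
       [  0.        ,   0.        ,   1.        ]]), 'eye': array([199.12200901, 603.1688174 , 711.13994681]), 'orientation': array([ 0.27820576, -0.92546499, -2.38056798])}
top {'mtx': array([[410.78488886,   0.        , 324.91813002],
       [  0.        , 410.78488886, 196.93025636],
       [  0.        ,   0.        ,   1.        ]]), 'eye': array([ 362.01790622,  148.73705729, 1122.03588087]), 'orientation': array([ 0.0938851 , -0.1283461 , -1.59009711])}
wrist {'mtx': array([[285.0465151 ,   0.        , 317.82872866],
       [  0.        , 285.0465151 , 202.91583331],
       [  0.        ,   0.        ,   1.        ]]), 'hand_eye': array([[ 1.73471178e-04,  9.65469710e-01,  2.60515277e-01,
         6.61514636e+01],
       [ 9.99999586e-01, -4.00323224e-04,  8.17721109e-04,
        -9.95352253e-01],
       [ 8.93775277e-04,  2.60515027e-01, -9.65469379e-01,
        -1.70156575e+02],
       [ 0.00000000e+00,  0.00000000e+00,  0.00000000e+00,
         1.00000000e+00]])}
```

View pics/top0.png

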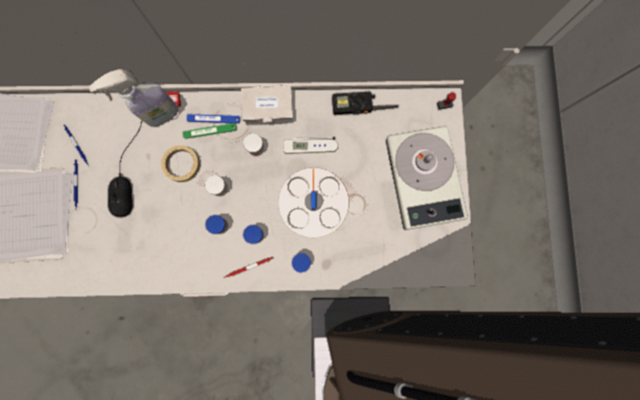

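View pics/scene0.png

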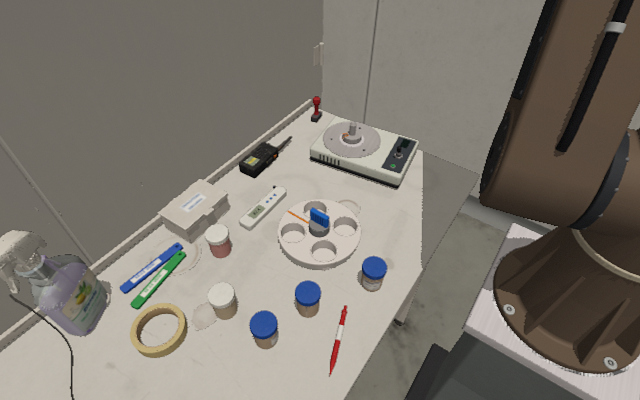

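```bash
cat >> h.py <<'E'
def ray(n,u,v,pose=None):
    i=ctrl.camera_info(n); K=i["mtx"]
    d=np.array([(u-K[0,2])/K[0,0],-(v-K[1,2])/K[1,1],-1.])
    if n=="wrist":
        H=i["hand_eye"]; p,r=pose; Rt=R.from_rotvec(r).as_matrix()
        return p+Rt@H[:3,3], Rt@H[:3,:3]@d
    return i["eye"], R.from_rotvec(i["orientation"]).as_matrix()@d
def at(n,u,v,z,pose=None):
    o,d=ray(n,u,v,pose); return o+d*(z-o[2])/d[2]
def proj(n,P,pose=None):
    i=ctrl.camera_info(n); K=i["mtx"]
    if n=="wrist":
        H=i["hand_eye"]; p,r=pose; Rt=R.from_rotvec(r).as_matrix()
        o=p+Rt@H[:3,3]; M=Rt@H[:3,:3]
    else: o=i["eye"]; M=R.from_rotvec(i["orientation"]).as_matrix()
    c=M.T@(np.asarray(P,float)-o)
    return K[0,0]*c[0]/-c[2]+K[0,2], K[1,1]*-c[1]/-c[2]+K[1,2]
def crop(im,x,y,w,h,k,f):
    cv2.imwrite(f,cv2.resize(im[y:y+h,x:x+w],None,fx=k,fy=k,interpolation=cv2.INTER_CUBIC)[...,::-1])
E
python3 - <<'E'
from h import *
np.set_printoptions(precision=1,suppress=True)
for nm,u,v,z in[("b1",216,224,66),("b2",253,234,66),("b3",302,262,66),("w",214.5,185,66),("red",253,144,66),("grip",313.5,201,87),("stripe",313.5,172,32),("spin",426,158,107)]:
    p=at("top",u,v,z); print(nm,p,np.hypot(*p[:2]))
for nm,u,v,z in[("b1",264,323,66),("b2",307,292,66),("b3",374,266,66),("w",221,293,66),("spin",352,125,107)]:
    print("s",nm,at("scene",u,v,z))
a=cv2.imread("pics/top0.png");
A=cv2.resize(a[120:250,270:350],None,fx=4.5,fy=4.5,interpolation=cv2.INTER_CUBIC)
B=cv2.resize(a[120:250,385:475],None,fx=4.5,fy=4.5,interpolation=cv2.INTER_CUBIC)
cv2.imwrite("pics/c1.png",np.hstack([A,B]))
print(A.shape,B.shape)
E
```

```text
b1 [447.6 404.2  66. ] 603.0990948576366
b2 [419.9 309.8  66. ] 521.8556252870383
b3 [346.2 185.9  66. ] 392.99765809234054
w [548.9 409.5  66. ] 684.8334903665708
red [656.6 310.1  66. ] 726.1069188119261
grip [498.9 153.6  87. ] 522.0241014932596
stripe [585.2 152.3  32. ] 604.7206913547218
spin [ 600.6 -134.7  107. ] 615.480066171496
s b1 [444.7 407.8  66. ]
s b2 [418.8 314.3  66. ]
s b3 [344.5 190.9  66. ]
s w [548.7 409.   66. ]
s spin [ 597.2 -130.7  107. ]
(585, 360, 3) (585, 405, 3)
```

View pics/c1.png

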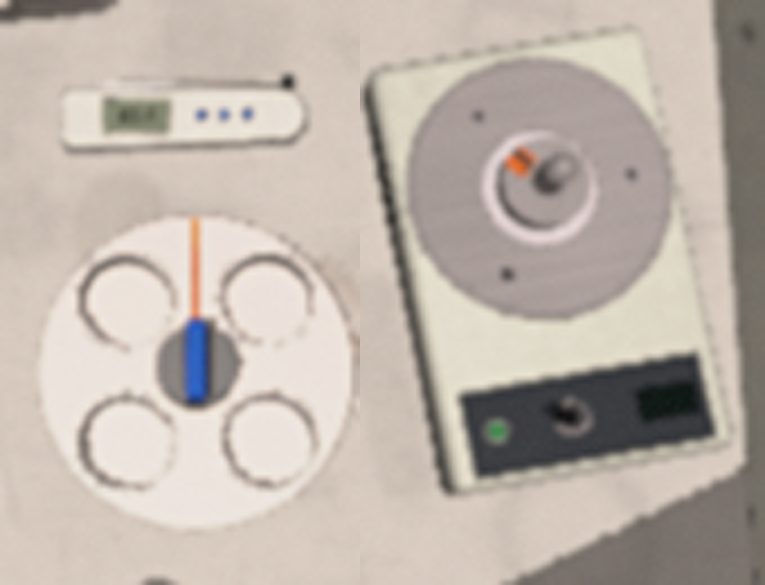

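Run:
```python
from h import *
np.set_printoptions(precision=1,suppress=True)
P=lambda cx,cy,off,ox:(cx/4.5-0.39+ox,cy/4.5-0.39+120)
def q(n,cx,cy,z):
    u=(cx if cx<360 else cx-360)/4.5-.39+(270 if cx<360 else 385); v=cy/4.5-.39+120
    p=at("top",u,v,z); print(n,(round(u,1),round(v,1)),p); return p
pl=q("plate",197,371,32); s1=q("stripe out",195,220,32); s2=q("stripe in",195,316,32)
g=q("fin top",197,360,88)
print("car ang",np.degrees(np.arctan2(*(s1-pl)[1::-1])),np.degrees(np.arctan2(*(s1-s2)[1::-1])))
d=q("disc",540,188,52); c=q("collar",549,185,69); s=q("spin",562,168,107); n=q("notch",518,161,69)
for o in(d,s): print("notch ang",np.degrees(np.arctan2(*(n-o)[1::-1])),np.hypot(*(n-o)[:2]))
a=q("hl back",370,80,50);b=q("hl front",452,490,50);e=q("br",637,30,50)
print("rot x ang",np.degrees(np.arctan2(*(a-b)[1::-1])),"y",np.degrees(np.arctan2(*(a-e)[1::-1])))
```

```text
plate (313.4, 202.1) [503.4 154.2  32. ]
stripe out (312.9, 168.5) [594.9 153.6  32. ]
stripe in (312.9, 189.8) [536.5 154.7  32. ]
fin top (313.4, 199.6) [502.4 153.8  88. ]
car ang -0.3786055927092848 -1.1222056478970253
disc (424.6, 161.4) [ 604.3 -145.8   52. ]
collar (426.6, 160.7) [ 602.1 -146.5   69. ]
spin (429.5, 156.9) [ 603.1 -143.8  107. ]
notch (419.7, 155.4) [ 616.9 -129.    69. ]
notch ang 53.022494981211935 20.9194207174556
notch ang 47.07996514781032 20.143213322169558
hl back (386.8, 137.4) [672.9 -47.6  50. ]
hl front (405.1, 228.5) [426.2 -84.4  50. ]
br (446.2, 126.3) [ 701.2 -210.9   50. ]
rot x ang 8.482833859790485 y 99.8222366024946
```

Emit:
{"method": "jog_arm", "body": {
  "deltas": [
    [[0.64,-0.46,-0.06],[0,0,0]],
    [[1.28,-0.92,-0.12],[0,0,0]],
    [[1.92,-1.4,-0.18],[0,0,0]],
    [[2.56,-1.86,-0.24],[0,0,0]],
    [[3.18,-2.32,-0.31],[0,0,0]]
  ]
}}

```text
t: 0.6
ee_pos: [296.3, -470.7, 219.2]
eef_rot: [-3.113, -0.422, 0.0]
wrist_force: [1.3, 0.1, 0.5]
opening: 85.5
```

Emit:
{"method": "jog_arm", "body": {
  "deltas": [
    [[0.64,-0.46,-0.06],[0,0,0]],
    [[1.28,-0.92,-0.12],[0,0,0]],
    [[1.92,-1.4,-0.18],[0,0,0]],
    [[2.56,-1.86,-0.24],[0,0,0]],
    [[3.18,-2.32,-0.31],[0,0,0]]
  ]
}}

```text
t: 1.1
ee_pos: [418.6, -316.6, 234.8]
eef_rot: [-3.113, -0.422, 0.0]
wrist_force: [0.9, -1.6, -0.8]
opening: 85.4
```

Emit:
{"method": "jog_arm", "body": {
  "deltas": [
    [[0.64,-0.46,-0.06],[0,0,0]],
    [[1.28,-0.92,-0.12],[0,0,0]],
    [[1.92,-1.4,-0.18],[0,0,0]],
    [[2.56,-1.86,-0.24],[0,0,0]],
    [[3.18,-2.32,-0.31],[0,0,0]]
  ]
}}

```text
t: 1.6
ee_pos: [540.9, -162.4, 250.3]
eef_rot: [-3.113, -0.423, 0.001]
wrist_force: [0.0, -0.7, -0.0]
opening: 85.2
```

```bash
cat >> h.py <<'E'
np.set_printoptions(precision=2,suppress=True)
def pose():
    s=ctrl.get_state(); return s["ee_pos"],s["eef_rot"]
def yaw(r):
    x=R.from_rotvec(r).as_matrix()[:,0]; return np.degrees(np.arctan2(x[1],x[0]))
def go(p,yw):
    "deltas (units) to reach TCP p with tool down, tool x at yw deg"
    a,r=pose(); M=R.from_rotvec(r).as_matrix(); c,s=np.cos(np.radians(yw)),np.sin(np.radians(yw))
    T=np.array([[c,s,0],[s,-c,0],[0,0,-1]])
    d=np.array(p)-a
    print("now",a,"yaw",yaw(r),"| dist",np.linalg.norm(d),"d",M.T@d/50,"rot",R.from_matrix(M.T@T).as_rotvec(degrees=True)/6)
E
python3 - <<'E'
from h import *
ps=pose(); im=ctrl.camera("wrist"); np.save("w1.npy",np.array(ps)); cv2.imwrite("pics/w1.png",im[...,::-1])
for z,p in((107,(603,-144,107)),): print(proj("wrist",p,ps))
u,v=map(int,proj("wrist",(603,-144,69),ps)); print(u,v)
u0=max(0,min(640-200,u-100));v0=max(0,min(250,v-75)); print(u0,v0); crop(im,u0,v0,200,150,4,"pics/w1c.png")
E
```

```text
(np.float64(317.9772768631012), np.float64(127.36859666111965))
317 127
217 52
```

View pics/w1c.png

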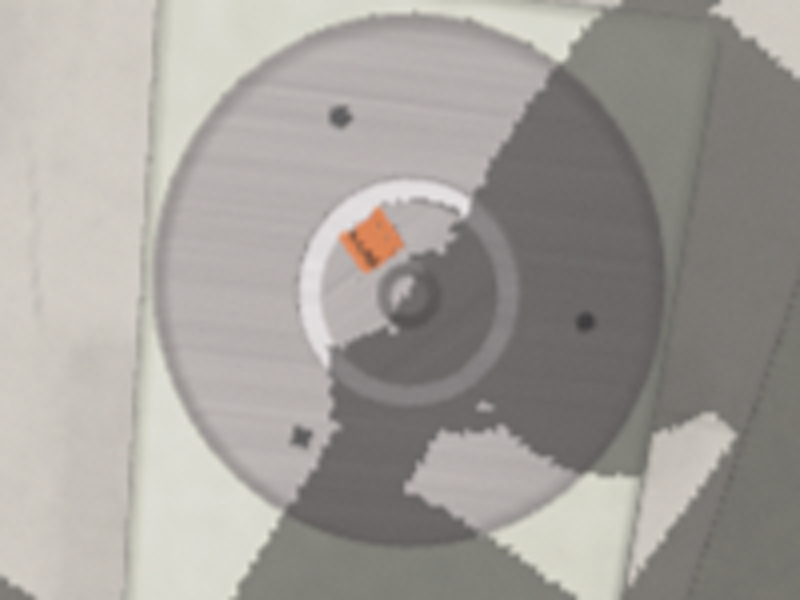

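Run:
```python
from h import *
ps=np.load("w1.npy")
f=lambda x,y,z:at("wrist",217+x/4-.4,52+y/4-.4,z,ps)
s=f(408,294,107); d=f(409,279,52); c=f(409,291,69); n=f(370,241,69)
print("spin",s,"disc",d,"ring",c,"notch",n)
m=f(355,218,69)  # orange ends
for o in(s,c): print(np.degrees(np.arctan2(*(n-o)[1::-1])),np.hypot(*(n-o)[:2]))
# orange side edges directions
for a,b in(((378,208),(404,243)),((340,233),(368,270))):
    e=f(*a,69)-f(*b,69); print("edge ang",np.degrees(np.arctan2(e[1],e[0])),np.hypot(e[0],e[1]))
a=f(155,100,50)-f(130,560,50); print("rotx",np.degrees(np.arctan2(a[1],a[0])))
go((503,154,200),-0.7)
```

```text
spin [ 605.42 -144.02  107.  ] disc [ 609.99 -143.15   52.  ] ring [ 606.44 -144.1    69.  ] notch [ 617.03 -129.26   69.  ]
51.80261452251908 18.77606474640567
54.48425334497433 18.232732693494828
edge ang 53.37625709047414 12.348174025702537
edge ang 53.43689783774522 13.213758528374012
rotx 8.862783573219275
now [ 544.2  -158.69  250.89] yaw 15.521051862502425 | dist 319.4705869926582 d [ 0.88 -6.25  1.03] rot [-0.01 -0.02  2.7 ]
```

Run:
```python
from h import *
print(np.load("w1.npy"))
for k in range(4):
    ps=pose(); im=ctrl.camera("wrist"); print(ps[0],ctrl.get_state()["t"],end=" ")
    h=cv2.cvtColor(im,cv2.COLOR_RGB2HSV); m=((h[...,1]>130)&(h[...,0]<18)&(h[...,2]>120)).astype(np.uint8)
    n,l,s,c=cv2.connectedComponentsWithStats(m[80:160,270:370]); i=1+np.argmax(s[1:,4]); u,v=c[i]+[270,80]
    print(s[i,4],(u,v),at("wrist",u,v,69,ps))
crop(im,217,52,200,150,4,"pics/w2c.png"); np.save("w2.npy",np.array(ps))
```

```text
[[ 540.95 -162.36  250.3 ]
 [  -3.11   -0.42    0.  ]]
[ 544.2  -158.69  250.89] 1.7 106 (np.float64(312.2169811320755), np.float64(115.9622641509434)) [ 617.21 -129.98   69.  ]
[ 542.67 -160.66  250.53] 1.75 110 (np.float64(310.8909090909091), np.float64(113.94545454545454)) [ 617.24 -129.87   69.  ]
[ 541.25 -162.16  250.21] 1.8 108 (np.float64(310.03703703703707), np.float64(112.23148148148148)) [ 617.19 -130.01   69.  ]
[ 540.32 -163.2   250.03] 1.85 110 (np.float64(309.3181818181818), np.float64(111.17272727272727)) [ 617.07 -130.03   69.  ]
```

View pics/w2c.png

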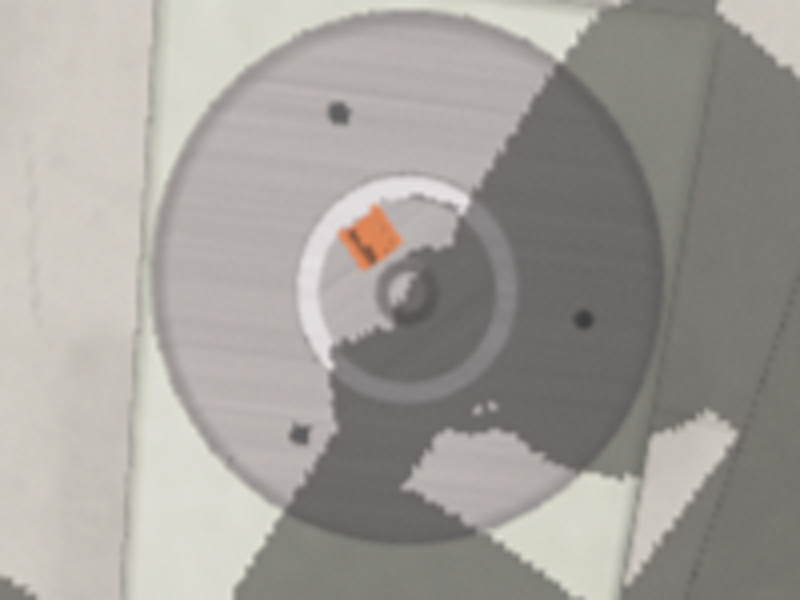

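Emit:
{"method": "jog_arm", "body": {
  "deltas": [
    [[-0.02,-0.5,0],[0,0,0.5]],
    [[-0.05,-1.2,0],[0,0,1.1]],
    [[-0.08,-1.9,0],[0,0,1.7]],
    [[-0.11,-2.6,0],[0,0,2.3]],
    [[-0.14,-3.33,0],[0,0,2.7]]
  ]
}}

```text
t: 2.35
ee_pos: [488.0, -5.5, 250.3]
eef_rot: [3.141, -0.028, -0.001]
wrist_force: [0.4, -0.0, 0.5]
opening: 85.2
```

Emit:
{"method": "jog_arm", "body": {
  "deltas": [
    [[-0.24,-0.72,0],[0,0,0]],
    [[-0.48,-1.44,0],[0,0,0]],
    [[-0.72,-2.15,0],[0,0,0]],
    [[-0.94,-2.8,0],[0,0,0]],
    [[-1.06,-3.15,0],[0,0,0]]
  ]
}}

```text
t: 2.85
ee_pos: [437.1, 153.6, 250.4]
eef_rot: [-3.141, 0.021, 0.001]
wrist_force: [0.0, 0.4, 0.3]
opening: 85.3
```

Emit:
{"method": "jog_arm", "body": {
  "deltas": [
    [[0,0,0],[0,0,0]],
    [[0,0,0],[0,0,0]],
    [[0,0,0],[0,0,0]]
  ],
  "gripper": 50
}}

```text
t: 3.15
ee_pos: [438.4, 151.7, 250.4]
eef_rot: [3.141, -0.022, -0.0]
wrist_force: [-0.0, -0.5, -0.0]
opening: 49.9
```

Run:
```python
from h import *
ps=pose(); im=ctrl.camera("wrist"); np.save("w3.npy",np.array(ps)); print(ps,yaw(ps[1]))
cv2.imwrite("pics/w3.png",im[...,::-1]); print(proj("wrist",(503,154,32),ps),proj("wrist",(503,154,88),ps))
crop(im,218,10,200,150,4,"pics/w3c.png")
```

```text
(array([438.41, 151.66, 250.37]), array([ 3.14, -0.02, -0.  ])) -0.8173952325408207
(np.float64(316.3690653842011), np.float64(126.94929008898536)) (np.float64(316.0903680365493), np.float64(127.12362174236307))
```

View pics/w3c.png

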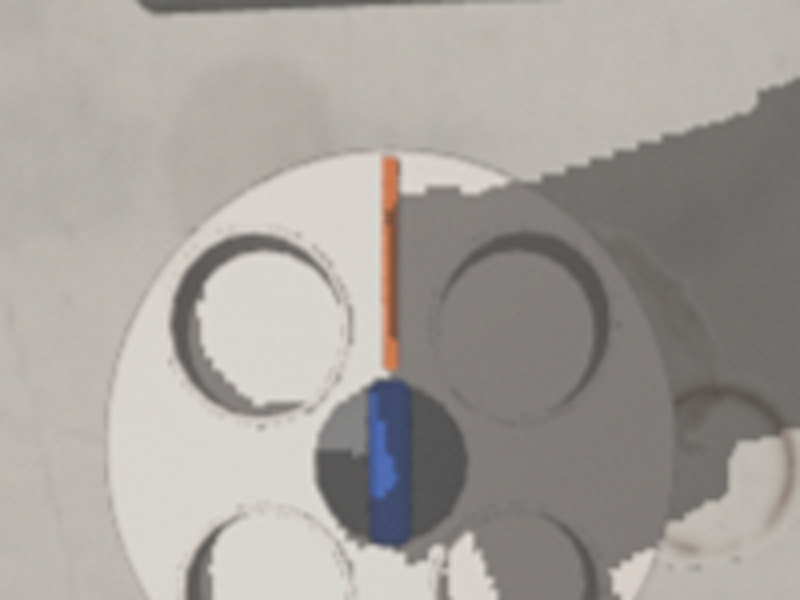

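Run:
```python
from h import *
ps=np.load("w3.npy")
f=lambda x,y,z:at("wrist",218+x/4-.4,10+y/4-.4,z,ps)
a=f(390,380,88);b=f(390,546,88); print("fin",a,b,(a+b)/2)
t=f(390,148,32); print("plate top->axis",t-[94,0,0]); l=f(107,430,32);r=f(673,430,32); print(l,r)
h1=f(316,462,56);h2=f(467,462,56); print("cap",(h1+h2)/2,np.linalg.norm(h1-h2))
s1=f(391,165,32);s2=f(391,365,32); print("stripe yaw",np.degrees(np.arctan2(*(s1-s2)[1::-1])))
go((503.5,152.8,110),-0.9); go((503.5,152.8,58.5),-0.9)
```

```text
fin [527.07 154.72  88.  ] [481.99 155.47  88.  ] [504.53 155.09  88.  ]
plate top->axis [504.49 154.09  32.  ]
[516.75 247.85  32.  ] [514.15  63.11  32.  ]
cap [505.3  154.93  56.  ] 46.57224420596921
stripe yaw -0.9374121907006858
now [438.42 151.72 250.34] yaw -0.824799276000801 | dist 154.69456162054658 d [ 1.3  -0.04  2.81] rot [0.   0.   0.01]
now [438.42 151.72 250.34] yaw -0.824799276000801 | dist 202.5768047982715 d [ 1.3  -0.04  3.84] rot [0.   0.   0.01]
```

Emit:
{"method": "jog_arm", "body": {
  "deltas": [
    [[0.33,-0.02,0.5],[0,0,0]],
    [[0.7,-0.04,1.1],[0,0,0]],
    [[1.05,-0.06,1.7],[0,0,0]],
    [[1.32,-0.08,2.2],[0,0,0]],
    [[1.32,-0.08,2.6],[0,0,0]]
  ]
}}

```text
t: 3.7
ee_pos: [505.9, 154.9, 118.7]
eef_rot: [3.141, -0.023, 0.0]
wrist_force: [-0.4, -0.5, 0.4]
opening: 50.1
```

Emit:
{"method": "jog_arm", "body": {
  "deltas": [
    [[0,0,0.3],[0,0,0]],
    [[0,0,0.7],[0,0,0]],
    [[0,0,1.0],[0,0,0]],
    [[0,0,1.2],[0,0,0]],
    [[0,0,1.23],[0,0,0]]
  ]
}}

```text
t: 4.2
ee_pos: [503.8, 155.2, 57.9]
eef_rot: [3.141, -0.022, -0.003]
wrist_force: [-0.3, 0.3, 0.1]
opening: 49.7
```

Emit:
{"method": "jog_arm", "body": {
  "deltas": [
    [[0,0,0],[0,0,0]],
    [[0,0,0],[0,0,0]]
  ]
}}

```text
t: 4.4
ee_pos: [504.8, 156.0, 59.5]
eef_rot: [-3.141, 0.021, -0.001]
wrist_force: [-0.2, -0.3, 0.9]
opening: 50.2
```

Emit:
{"method": "jog_arm", "body": {
  "deltas": [
    [[0,0,0],[0,0,0]],
    [[0,0,0],[0,0,0]],
    [[0,0,0],[0,0,0]],
    [[0,0,0],[0,0,0]],
    [[0,0,0],[0,0,0]]
  ],
  "gripper": 0
}}

```text
t: 4.9
ee_pos: [504.4, 156.0, 59.2]
eef_rot: [-3.141, 0.02, -0.001]
wrist_force: [-0.5, -2.2, 6.7]
opening: 7.9
```

Emit:
{"method": "jog_arm", "body": {
  "deltas": [
    [[0,0,0],[0,0,0]],
    [[0,0,0],[0,0,0]],
    [[0,0,0],[0,0,0]]
  ]
}}

```text
t: 5.2
ee_pos: [504.4, 156.0, 59.2]
eef_rot: [-3.141, 0.02, -0.001]
wrist_force: [-0.9, -1.1, 5.3]
opening: 7.7
```

Run:
```python
from h import *
im=ctrl.camera("wrist"); s=ctrl.get_state(); print(s["opening"],s["wrist_force"],s["torque"],s["ee_pos"])
cv2.imwrite("pics/w4.png",im[...,::-1])
```

```text
7.596120281341346 [-0.84 -1.82  6.28] [-0.19  0.1   0.  ] [504.43 156.04  59.21]
```

View pics/w4.png

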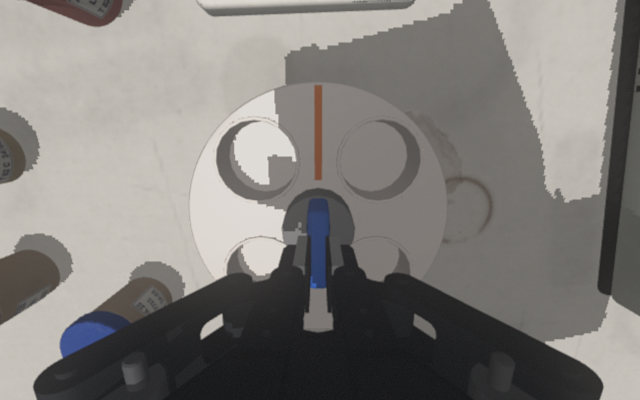

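Emit:
{"method": "jog_arm", "body": {
  "deltas": [
    [[0,0,-0.15],[0,0,0]],
    [[0,0,-0.5],[0,0,0]],
    [[0,0,-1.1],[0,0,0]],
    [[0,0,-1.7],[0,0,0]],
    [[0,0,-2.2],[0,0,0]]
  ]
}}

```text
t: 5.75
ee_pos: [504.1, 156.0, 170.6]
eef_rot: [-3.141, 0.02, -0.0]
wrist_force: [0.8, 0.1, -3.9]
opening: 7.7
```

Emit:
{"method": "jog_arm", "body": {
  "deltas": [
    [[0,0,-0.25],[0,0,0]],
    [[0,0,-0.4],[0,0,0]],
    [[0,0,-0.4],[0,0,0]],
    [[0,0,-0.4],[0,0,0]]
  ]
}}

```text
t: 6.15
ee_pos: [503.6, 155.9, 187.9]
eef_rot: [3.141, -0.02, -0.002]
wrist_force: [-0.3, 0.2, -3.1]
opening: 7.5
```

Emit:
{"method": "jog_arm", "body": {
  "deltas": [
    [[0.12,0.35,0],[0,0,-0.5]],
    [[0.32,0.9,0],[0,0,-1.4]],
    [[0.56,1.6,0],[0,0,-2.4]],
    [[0.8,2.3,0],[0,0,-3.5]],
    [[1.05,2.99,0],[0,0,-4.5]]
  ]
}}

```text
t: 6.65
ee_pos: [554.3, 4.5, 187.5]
eef_rot: [-3.057, -0.721, 0.003]
wrist_force: [0.9, 0.1, -3.2]
opening: 7.8
```

Emit:
{"method": "jog_arm", "body": {
  "deltas": [
    [[0,0,0],[0,0,0]],
    [[0,0,0],[0,0,0]]
  ]
}}

```text
t: 6.85
ee_pos: [554.2, 5.0, 187.5]
eef_rot: [-3.06, -0.71, 0.003]
wrist_force: [-1.1, 0.5, -3.7]
opening: 7.2
```

Run:
```python
from h import *
s=ctrl.get_state(); print(s["t"],s["opening"],s["wrist_force"],s["torque"])
go((605.2,-144.7,190),53)
```

```text
6.85 7.157733024616892 [-1.14  0.49 -3.69] [ 0.03  0.04 -0.03]
now [554.18   5.05 187.5 ] yaw 26.12109685780652 | dist 158.22283816754256 d [-0.4   3.14 -0.05] rot [-0.02  0.02 -4.48]
```

Emit:
{"method": "jog_arm", "body": {
  "deltas": [
    [[-0.05,0.4,0],[0,0,-0.5]],
    [[-0.13,1.0,0],[0,0,-1.4]],
    [[-0.22,1.7,0],[0,0,-2.4]],
    [[-0.32,2.5,0],[0,0,-3.5]],
    [[-0.4,3.14,0],[0,0,-4.48]]
  ]
}}

```text
t: 7.35
ee_pos: [606.4, -144.5, 188.0]
eef_rot: [-2.806, -1.411, 0.001]
wrist_force: [0.9, -0.0, -2.6]
opening: 7.4
```

Emit:
{"method": "jog_arm", "body": {
  "deltas": [
    [[0,0,0],[0,0,0]],
    [[0,0,0],[0,0,0]],
    [[0,0,0],[0,0,0]]
  ]
}}

```text
t: 7.65
ee_pos: [605.6, -142.4, 188.2]
eef_rot: [-2.809, -1.404, 0.002]
wrist_force: [-0.6, -0.1, -3.3]
opening: 8.0
```

Run:
```python
from h import *
s=ctrl.get_state(); print(s["t"],s["opening"],s["wrist_force"],s["torque"])
go((605.2,-144.7,190),53)
a=ctrl.camera("wrist"); crop(a,200,20,240,180,3,"pics/w5c.png")
b=ctrl.camera("scene"); crop(b,300,60,140,140,4,"pics/s5c.png")
```

```text
7.65 8.02760227517524 [-0.59 -0.13 -3.28] [ 0.02 -0.06 -0.03]
now [ 605.63 -142.44  188.21] yaw 53.11805220811088 | dist 2.9135548358986636 d [-0.04  0.02 -0.04] rot [-0.02  0.    0.02]
```

View pics/s5c.png

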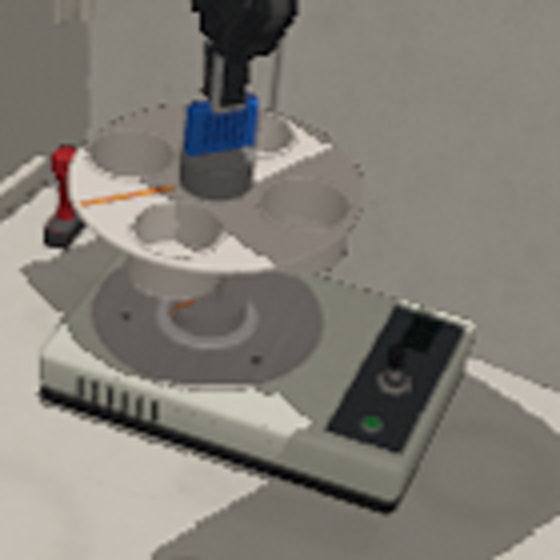

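Emit:
{"method": "jog_arm", "body": {
  "deltas": [
    [[-0.02,0.01,0.1],[0,0,0]],
    [[-0.04,0.02,0.25],[0,0,0]],
    [[-0.04,0.02,0.4],[0,0,0]],
    [[-0.04,0.02,0.5],[0,0,0]],
    [[-0.04,0.02,0.56],[0,0,0]]
  ]
}}

```text
t: 8.25
ee_pos: [605.5, -145.9, 160.0]
eef_rot: [-2.809, -1.405, 0.001]
wrist_force: [-0.0, -0.1, -3.9]
opening: 7.7
```

Emit:
{"method": "jog_arm", "body": {
  "deltas": [
    [[0,0,0.06],[0,0,0]],
    [[0,0,0.12],[0,0,0]],
    [[0,0,0.18],[0,0,0]],
    [[0,0,0.24],[0,0,0]],
    [[0,0,0.24],[0,0,0]]
  ]
}}

```text
t: 8.75
ee_pos: [605.7, -146.0, 148.5]
eef_rot: [-2.81, -1.405, 0.001]
wrist_force: [0.5, -0.0, -3.4]
opening: 7.8
```

Run:
```python
from h import *
s=ctrl.get_state(); print(s["t"],s["opening"],s["wrist_force"],s["torque"]); go((605.2,-144.7,130),53)
```

```text
8.75 7.784916844355138 [ 0.48 -0.01 -3.43] [-0.01  0.   -0.  ]
now [ 605.68 -145.97  148.5 ] yaw 53.13724263823742 | dist 18.554779715728603 d [ 0.01 -0.02  0.37] rot [-0.    0.    0.02]
```

Emit:
{"method": "jog_arm", "body": {
  "deltas": [
    [[0,0,0.08],[0,0,0]],
    [[0,0,0.16],[0,0,0]],
    [[0,0,0.24],[0,0,0]],
    [[0,0,0.32],[0,0,0]],
    [[0,0,0.36],[0,0,0]]
  ]
}}

```text
t: 9.25
ee_pos: [605.7, -146.0, 130.3]
eef_rot: [-2.809, -1.405, 0.001]
wrist_force: [0.6, 0.0, -3.2]
opening: 7.6
```

Emit:
{"method": "jog_arm", "body": {
  "deltas": [
    [[0,0,0.03],[0,0,0]],
    [[0,0,0.06],[0,0,0]],
    [[0,0,0.08],[0,0,0]],
    [[0,0,0.1],[0,0,0]],
    [[0,0,0.1],[0,0,0]]
  ]
}}

```text
t: 9.75
ee_pos: [605.9, -146.0, 125.8]
eef_rot: [-2.81, -1.405, 0.0]
wrist_force: [0.2, -0.2, -3.7]
opening: 7.3
```

Emit:
{"method": "jog_arm", "body": {
  "deltas": [
    [[0,0,0.03],[0,0,0]],
    [[0,0,0.06],[0,0,0]],
    [[0,0,0.06],[0,0,0]]
  ]
}}

```text
t: 10.05
ee_pos: [605.8, -146.0, 122.7]
eef_rot: [-2.81, -1.405, 0.0]
wrist_force: [-0.1, 0.3, -3.3]
opening: 7.5
```

Emit:
{"method": "jog_arm", "body": {
  "deltas": [
    [[0,0,0.03],[0,0,0]],
    [[0,0,0.06],[0,0,0]],
    [[0,0,0.08],[0,0,0]],
    [[0,0,0.08],[0,0,0]]
  ]
}}

```text
t: 10.45
ee_pos: [605.8, -146.0, 118.7]
eef_rot: [-2.81, -1.405, 0.0]
wrist_force: [-0.0, 0.2, -3.4]
opening: 7.4
```

Emit:
{"method": "jog_arm", "body": {
  "deltas": [
    [[0,0,0.02],[0,0,0]],
    [[0,0,0.04],[0,0,0]],
    [[0,0,0.04],[0,0,0]]
  ]
}}

```text
t: 10.75
ee_pos: [606.2, -146.1, 117.3]
eef_rot: [2.809, 1.405, 0.001]
wrist_force: [0.0, -1.1, 1.8]
opening: 7.5
```

Emit:
{"method": "jog_arm", "body": {
  "deltas": [
    [[0,0,0.02],[0,0,0]],
    [[0,0,0.02],[0,0,0]]
  ]
}}

```text
t: 10.95
ee_pos: [606.5, -146.2, 117.1]
eef_rot: [2.809, 1.405, 0.002]
wrist_force: [-3.7, -1.3, 14.6]
opening: 8.0
```

Emit:
{"method": "jog_arm", "body": {
  "deltas": [
    [[0,0,0],[0,0,0]],
    [[0,0,0],[0,0,0]],
    [[0,0,0],[0,0,0]],
    [[0,0,0],[0,0,0]]
  ],
  "gripper": 50
}}

```text
t: 11.35
ee_pos: [605.9, -146.0, 115.8]
eef_rot: [-2.81, -1.405, 0.0]
wrist_force: [0.8, -0.3, -0.2]
opening: 49.9
```

Run:
```python
from h import *
s=ctrl.get_state(); print(s["t"],s["opening"],s["wrist_force"],s["joint_positions"])
go((606,-146,250),53)
```

```text
11.35 49.93524049528663 [ 0.82 -0.28 -0.24] [-0.29  0.54  1.74  0.    0.86  0.36]
now [ 605.9  -145.99  115.78] yaw 53.13902583859307 | dist 134.2195453952858 d [ 0.    0.   -2.68] rot [-0.    0.    0.02]
```

Emit:
{"method": "jog_arm", "body": {
  "deltas": [
    [[0,0,-0.3],[0,0,0]],
    [[0,0,-0.8],[0,0,0]],
    [[-0.5,0,-1.5],[0,0,0]],
    [[-1.0,0,-2.2],[0,0,0]],
    [[-1.4,0,-2.7],[0,0,0]]
  ],
  "gripper": 75
}}

```text
t: 11.85
ee_pos: [563.8, -203.0, 254.4]
eef_rot: [2.808, 1.404, 0.002]
wrist_force: [-0.1, -0.4, -0.9]
opening: 75.0
```

Emit:
{"method": "jog_arm", "body": {
  "deltas": [
    [[0,0,0],[0,0,0]],
    [[0,0,0],[0,0,0]]
  ]
}}

```text
t: 12.05
ee_pos: [564.1, -202.4, 252.1]
eef_rot: [2.809, 1.403, 0.002]
wrist_force: [0.2, 0.1, -0.2]
opening: 74.7
```

Run:
```python
from h import *
ps=pose(); im=ctrl.camera("wrist"); np.save("w6.npy",np.array(ps)); print(ps,yaw(ps[1]))
u,v=proj("wrist",(606,-146,90),ps); print(u,v); u0,v0=int(u)-100,max(0,int(v)-75); print(u0,v0)
crop(im,u0,v0,200,150,4,"pics/w6c.png"); go((447,406,190),90)
```

```text
(array([ 564.11, -202.36,  252.14]), array([2.81, 1.4 , 0.  ])) 53.08243289553646
317.9596418543695 123.0018023504946
217 48
now [ 563.87 -201.76  251.09] yaw 53.12071887112837 | dist 621.9059727898683 d [ 8.32 -9.16  1.22] rot [ 0.   -0.   -6.15]
```

View pics/w6c.png

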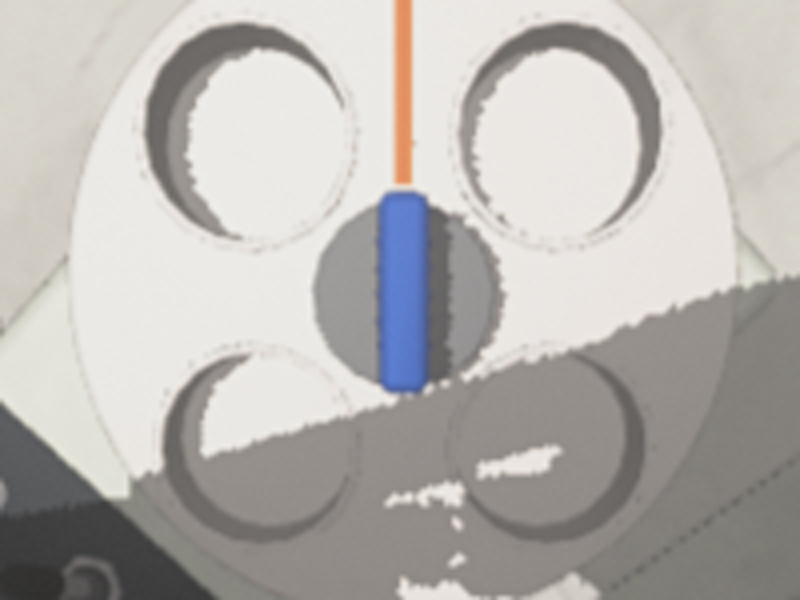

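Run:
```python
from h import *
ps=np.load("w6.npy")
f=lambda x,y,z:at("wrist",217+x/4-.4,48+y/4-.4,z,ps)
p=[f(248,135,90),f(261,443,90),f(546,443,90),f(559,134,90)]
c=np.mean(p,0); print("axis",c)
for q in p: e=q-c; print(q,np.hypot(*e[:2]),np.degrees(np.arctan2(e[1],e[0])))
a=f(403,193,146);b=f(404,391,146); print("fin",(a+b)/2,np.linalg.norm(a-b))
s1=f(403,10,90);s2=f(404,180,90);print("stripe",np.degrees(np.arctan2(*(s1-s2)[1::-1])))
```

```text
axis [ 606.81 -144.02   90.  ]
[598.   -85.67  90.  ] 59.01804421959906 98.58849269372212
[ 548.88 -152.41   90.  ] 58.536266332163166 -171.76166017805903
[ 614.88 -201.99   90.  ] 58.52820908435052 -82.07699011560234
[ 665.49 -136.02   90.  ] 59.2210773509363 7.764632715209819
fin [ 606.2  -144.82  146.  ] 44.330726406238384
stripe 53.43970739041973
```

Emit:
{"method": "jog_arm", "body": {
  "deltas": [
    [[0.25,-0.28,0],[0,0,-0.8]],
    [[0.6,-0.7,0],[0,0,-2.0]],
    [[1.1,-1.2,0],[0,0,-3.4]],
    [[1.6,-1.75,0],[0,0,-4.8]],
    [[2.08,-2.29,0],[0,0,-6.15]]
  ]
}}

```text
t: 12.6
ee_pos: [533.8, -48.0, 249.8]
eef_rot: [-2.212, -2.228, 0.002]
wrist_force: [0.4, 0.5, -0.6]
opening: 74.9
```

Emit:
{"method": "jog_arm", "body": {
  "deltas": [
    [[0.52,-0.12,0],[0,0,0]],
    [[1.04,-0.24,0],[0,0,0]],
    [[1.56,-0.36,0],[0,0,0]],
    [[2.08,-0.48,0],[0,0,0]],
    [[2.6,-0.59,0],[0,0,0]]
  ]
}}

```text
t: 13.1
ee_pos: [504.1, 81.6, 249.9]
eef_rot: [-2.219, -2.222, 0.002]
wrist_force: [0.2, -0.3, 0.2]
opening: 75.4
```

Emit:
{"method": "jog_arm", "body": {
  "deltas": [
    [[0.52,-0.12,0],[0,0,0]],
    [[1.04,-0.24,0],[0,0,0]],
    [[1.56,-0.36,0],[0,0,0]],
    [[2.08,-0.48,0],[0,0,0]],
    [[2.6,-0.59,0],[0,0,0]]
  ]
}}

```text
t: 13.6
ee_pos: [474.3, 211.4, 249.9]
eef_rot: [-2.219, -2.223, 0.003]
wrist_force: [0.4, 0.5, 1.0]
opening: 75.0
```

Emit:
{"method": "jog_arm", "body": {
  "deltas": [
    [[0.6,-0.14,0],[0,0,0]],
    [[1.2,-0.28,0],[0,0,0]],
    [[1.8,-0.42,0],[0,0,0]],
    [[2.3,-0.52,0],[0,0,0]],
    [[2.6,-0.59,0],[0,0,0]]
  ]
}}

```text
t: 14.1
ee_pos: [444.6, 341.8, 249.8]
eef_rot: [-2.218, -2.224, 0.003]
wrist_force: [0.6, 0.3, 0.3]
opening: 75.1
```

Emit:
{"method": "jog_arm", "body": {
  "deltas": [
    [[0,0,0],[0,0,0]],
    [[0,0,0],[0,0,0]],
    [[0,0,0],[0,0,0]]
  ]
}}

```text
t: 14.4
ee_pos: [446.0, 338.9, 250.6]
eef_rot: [2.221, 2.222, -0.001]
wrist_force: [0.4, 0.8, 0.1]
opening: 75.1
```

Run:
```python
from h import *
ps=pose(); im=ctrl.camera("wrist"); np.save("w7.npy",np.array(ps)); print(ps,yaw(ps[1]))
for p in((447,406,66),(549,409,66),(420,312,66)): print(proj("wrist",p,ps))
cv2.imwrite("pics/w7.png",im[...,::-1])
h=cv2.cvtColor(im,cv2.COLOR_RGB2HSV); m=((h[...,1]>140)&(h[...,0]>100)&(h[...,0]<130)&(h[...,2]>60)).astype(np.uint8)
n,l,s,c=cv2.connectedComponentsWithStats(m)
for i in range(1,n):
    if s[i,4]>150: print(s[i],c[i],at("wrist",*c[i],66,ps))
```

```text
(array([445.96, 338.94, 250.64]), array([ 2.22,  2.22, -0.  ])) 90.01468451469884
(np.float64(318.7807601912565), np.float64(125.98639645425277))
(np.float64(403.8746905575787), np.float64(123.43202594916303))
(np.float64(297.71488884953595), np.float64(201.59941350323626))
```

View pics/w7.png

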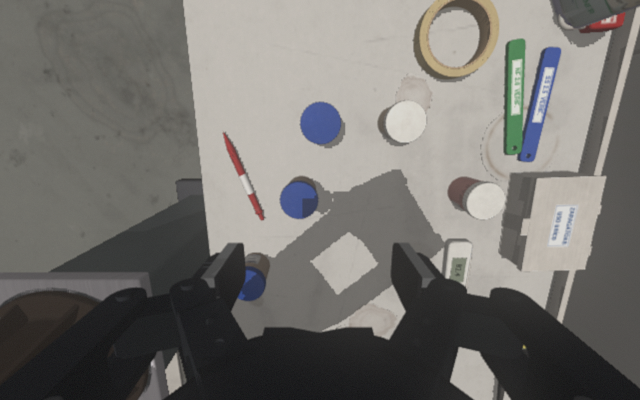

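Run:
```python
from h import *
ps=np.load("w7.npy"); b=at("wrist",321,122.5,66,ps); w=at("wrist",405.5,122,66,ps); print(b,w)
go((b[0],b[1],120),90); go((b[0],b[1],36),90)
```

```text
[449.65 410.03  66.  ] [550.82 410.65  66.  ]
now [446.07 338.91 250.79] yaw 89.99446534982349 | dist 148.91868092840957 d [1.42 0.07 2.62] rot [-0.  0. -0.]
now [446.07 338.91 250.79] yaw 89.99446534982349 | dist 226.28449485804484 d [1.42 0.07 4.3 ] rot [-0.  0. -0.]
```

Emit:
{"method": "jog_arm", "body": {
  "deltas": [
    [[0.3,0.02,0.4],[0,0,0]],
    [[0.7,0.04,1.0],[0,0,0]],
    [[1.1,0.06,1.6],[0,0,0]],
    [[1.42,0.07,2.2],[0,0,0]],
    [[1.42,0.07,2.6],[0,0,0]]
  ]
}}

```text
t: 14.95
ee_pos: [449.4, 411.3, 118.9]
eef_rot: [-2.221, -2.222, 0.001]
wrist_force: [0.1, -0.2, 0.3]
opening: 75.1
```

Emit:
{"method": "jog_arm", "body": {
  "deltas": [
    [[0,0,0.3],[0,0,0]],
    [[0,0,0.8],[0,0,0]],
    [[0,0,1.3],[0,0,0]],
    [[0,0,1.6],[0,0,0]],
    [[0,0,1.7],[0,0,0]]
  ]
}}

```text
t: 15.45
ee_pos: [449.1, 409.8, 34.6]
eef_rot: [-2.221, -2.221, 0.003]
wrist_force: [-0.2, 0.6, -0.7]
opening: 75.4
```

Emit:
{"method": "jog_arm", "body": {
  "deltas": [
    [[0,0,0],[0,0,0]],
    [[0,0,0],[0,0,0]]
  ]
}}

```text
t: 15.65
ee_pos: [450.0, 411.1, 36.8]
eef_rot: [2.221, 2.222, 0.002]
wrist_force: [0.6, -0.1, 0.5]
opening: 74.4
```

Emit:
{"method": "jog_arm", "body": {
  "deltas": [
    [[0,0,0],[0,0,0]],
    [[0,0,0],[0,0,0]],
    [[0,0,0],[0,0,0]],
    [[0,0,0],[0,0,0]],
    [[0,0,0],[0,0,0]]
  ],
  "gripper": 20
}}

```text
t: 16.15
ee_pos: [445.0, 411.3, 39.6]
eef_rot: [-2.219, -2.219, 0.006]
wrist_force: [-44.1, 0.2, 79.8]
opening: 20.5
```

Run:
```python
from h import *
s=ctrl.get_state(); print(s["t"],s["opening"],s["wrist_force"],s["torque"])
go((606.5,-144.5,180),98.4)
```

```text
16.15 20.480533030637833 [-44.14   0.17  79.83] [ 0.18  8.83 -0.01]
now [445.05 411.35  39.56] yaw 89.9856688864658 | dist 595.6142770303934 d [-11.12   3.22  -2.83] rot [-0.05 -0.   -1.4 ]
```

Run:
```python
from h import *
w=ctrl.camera("wrist"); s=ctrl.camera("scene"); t=ctrl.camera("top")
A=cv2.resize(s[240:400,190:390],(500,400),interpolation=cv2.INTER_CUBIC)
B=cv2.resize(w[150:390,160:480],(533,400)); B=B[:,:300] if 0 else cv2.resize(w[110:400,200:440],(300,362)); B=cv2.copyMakeBorder(B,0,38,0,0,cv2.BORDER_CONSTANT)
cv2.imwrite("pics/x.png",np.hstack([A,B])[...,::-1])
q=ctrl.get_state(); print(q["wrist_force"],q["opening"])
```

```text
[-42.49   1.53  78.51] 20.463571234177454
```

View pics/x.png

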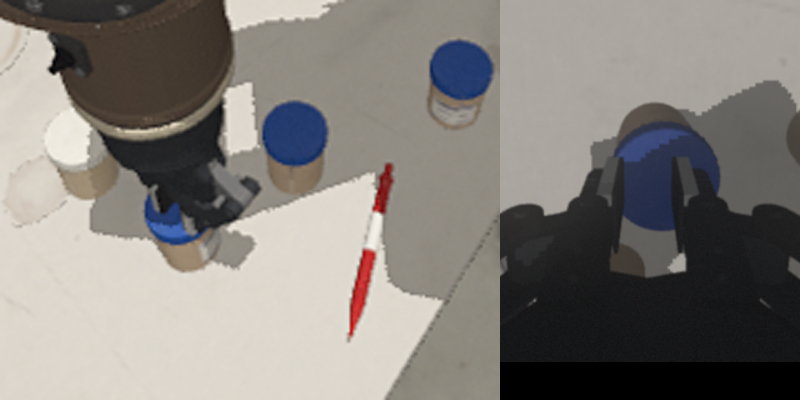

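Emit:
{"method": "jog_arm", "body": {
  "deltas": [
    [[0,0,-0.04],[0,0,0]],
    [[0,0,-0.04],[0,0,0]],
    [[0,0,-0.04],[0,0,0]],
    [[0,0,-0.04],[0,0,0]]
  ],
  "gripper": 80
}}

```text
t: 16.7
ee_pos: [449.5, 410.8, 37.8]
eef_rot: [2.221, 2.222, -0.0]
wrist_force: [0.1, -0.6, 0.1]
opening: 77.1
```

Emit:
{"method": "jog_arm", "body": {
  "deltas": [
    [[0,0,-0.3],[0,0,0]],
    [[-0.1,0,-0.8],[0,0,0]],
    [[-0.5,0,-1.6],[0,0,0]],
    [[-1.0,0,-2.4],[0,0,0]],
    [[-1.4,0,-3.2],[0,0,0]]
  ]
}}

```text
t: 17.2
ee_pos: [449.1, 339.6, 200.1]
eef_rot: [2.221, 2.222, -0.0]
wrist_force: [1.9, 0.1, -0.1]
opening: 79.6
```

Emit:
{"method": "jog_arm", "body": {
  "deltas": [
    [[0,0,-1],[0,0,0]],
    [[0,0,-1],[0,0,0]],
    [[0,0,-1],[0,0,0]],
    [[0,0,-1],[0,0,0]]
  ]
}}

```text
t: 17.6
ee_pos: [449.0, 340.5, 247.7]
eef_rot: [-2.221, -2.222, 0.001]
wrist_force: [0.4, -0.7, -1.0]
opening: 80.3
```

Run:
```python
from h import *
ps=pose(); im=ctrl.camera("wrist"); np.save("w8.npy",np.array(ps)); print(ps,yaw(ps[1]),ctrl.get_state()["wrist_force"])
cv2.imwrite("pics/w8.png",im[...,::-1])
def blobs(im,n,ps=None):
    h=cv2.cvtColor(im,cv2.COLOR_RGB2HSV); m=((h[...,1]>140)&(h[...,0]>105)&(h[...,0]<130)&(h[...,2]>60)).astype(np.uint8)
    c,_=cv2.findContours(m,cv2.RETR_EXTERNAL,cv2.CHAIN_APPROX_NONE)
    for k in c:
        if cv2.contourArea(k)>100:
            e=cv2.fitEllipse(k); print(n,np.round(e[0],1),np.round(e[1],1),cv2.contourArea(k),at(n,*e[0],66,ps))
blobs(im,"wrist",ps)
for n in("top","scene"):
    i=ctrl.camera(n); cv2.imwrite(f"pics/{n}8.png",i[...,::-1]); blobs(i,n)
    print("before"); blobs(cv2.imread(f"pics/{n}0.png")[...,::-1].copy(),n)
print("before"); blobs(cv2.imread("pics/w7.png")[...,::-1].copy(),"wrist",np.load("w7.npy"))
```

```text
(array([449.01, 340.53, 247.7 ]), array([-2.22, -2.22,  0.  ])) 90.03100892458146 [ 0.27  0.44 -0.77]
wrist [240.7 288.7] [ 9.7 25.6] 110.0 [341.67 188.94  66.  ]
top [300.9 262.5] [15.9 16.2] 201.0 [345.08 188.77  66.  ]
before
top [301.  262.2] [16.3 16.8] 213.5 [345.8  188.52  66.  ]
top [252.7 233.9] [16.4 17.4] 221.5 [420.09 310.68  66.  ]
top [215.3 224.1] [16.6 17.5] 226.5 [447.42 406.13  66.  ]
scene [263.1 324.6] [25.9 27.4] 558.0 [444.04 411.    66.  ]
scene [307.3 293.2] [24.4 24.6] 470.0 [416.9  315.95  66.  ]
scene [373.9 267.6] [21.6 23.9] 403.0 [342.68 194.27  66.  ]
scene [149.1 268.6] [ 8.8 89.4] 325.5 [701.26 451.87  66.  ]
scene [353.2 114.3] [11.6 18.6] 157.5 [ 648.45 -226.44   66.  ]
before
scene [263.1 324.6] [26.  27.5] 560.0 [444.12 410.94  66.  ]
scene [307.3 293.3] [24.2 24.5] 465.0 [416.75 316.05  66.  ]
scene [373.9 267.7] [21.5 23.8] 398.5 [342.72 194.5   66.  ]
scene [149.  268.7] [ 8.9 89.2] 336.0 [701.25 451.98  66.  ]
scene [319.2 217.5] [11.3 22.8] 187.0 [505.05 150.74  66.  ]
before
```

Emit:
{"method": "jog_arm", "body": {
  "deltas": [
    [[0.3,0,0.4],[0,0,0]],
    [[0.7,0,1.0],[0,0,0]],
    [[1.1,-0.01,1.6],[0,0,0]],
    [[1.38,-0.01,2.2],[0,0,0]],
    [[1.38,-0.01,2.6],[0,0,0]]
  ],
  "gripper": 70
}}

```text
t: 18.25
ee_pos: [447.7, 410.7, 114.8]
eef_rot: [-2.219, -2.223, 0.004]
wrist_force: [0.8, -0.8, 0.1]
opening: 69.8
```

Emit:
{"method": "jog_arm", "body": {
  "deltas": [
    [[0,0,0.4],[0,0,0]],
    [[0,0,0.9],[0,0,0]],
    [[0,0,1.3],[0,0,0]],
    [[0,0,1.46],[0,0,0]],
    [[0,0,1.46],[0,0,0]]
  ]
}}

```text
t: 18.75
ee_pos: [448.0, 409.2, 43.4]
eef_rot: [-2.22, -2.222, 0.005]
wrist_force: [-1.1, 0.6, 0.0]
opening: 70.1
```

Emit:
{"method": "jog_arm", "body": {
  "deltas": [
    [[0,0,0],[0,0,0]],
    [[0,0,0],[0,0,0]]
  ]
}}

```text
t: 18.95
ee_pos: [449.4, 410.3, 45.9]
eef_rot: [2.221, 2.222, 0.002]
wrist_force: [0.9, 0.2, 0.5]
opening: 70.0
```

Emit:
{"method": "jog_arm", "body": {
  "deltas": [
    [[0,0,0],[0,0,0]],
    [[0,0,0],[0,0,0]],
    [[0,0,0],[0,0,0]]
  ],
  "gripper": 52
}}

```text
t: 19.25
ee_pos: [449.0, 409.9, 45.3]
eef_rot: [2.221, 2.222, 0.001]
wrist_force: [-0.9, 0.4, -0.6]
opening: 51.7
```

Emit:
{"method": "jog_arm", "body": {
  "deltas": [
    [[0,0,0],[0,0,0]],
    [[0,0,0],[0,0,0]],
    [[0,0,0],[0,0,0]]
  ],
  "gripper": 47
}}

```text
t: 19.55
ee_pos: [448.8, 409.8, 44.9]
eef_rot: [-2.221, -2.222, 0.0]
wrist_force: [-0.9, 0.6, -0.1]
opening: 47.1
```

Emit:
{"method": "jog_arm", "body": {
  "deltas": [
    [[0,0,0],[0,0,0]],
    [[0,0,0],[0,0,0]],
    [[0,0,0],[0,0,0]]
  ],
  "gripper": 44
}}

```text
t: 19.85
ee_pos: [448.9, 409.8, 44.9]
eef_rot: [2.221, 2.222, 0.0]
wrist_force: [-0.1, 0.4, 0.6]
opening: 44.1
```

Emit:
{"method": "jog_arm", "body": {
  "deltas": [
    [[0,0,0],[0,0,0]],
    [[0,0,0],[0,0,0]],
    [[0,0,0],[0,0,0]]
  ],
  "gripper": 40
}}

```text
t: 20.15
ee_pos: [448.9, 409.8, 44.9]
eef_rot: [-2.221, -2.222, 0.0]
wrist_force: [-0.3, -0.3, 0.6]
opening: 40.1
```

Run:
```python
from h import *
q=ctrl.get_state(); print(q["wrist_force"],q["torque"],q["opening"],q["ee_pos"])
w=ctrl.camera("wrist"); cv2.imwrite("pics/w9.png",w[...,::-1])
print(proj("wrist",(449,410,66),pose()))
h=cv2.cvtColor(w,cv2.COLOR_RGB2HSV)
# coarse map: B blue, b beige/brown, W bright, . grey, # dark
for y in range(90,330,8):
    r=""
    for x in range(190,450,5):
        H,S,V=h[y,x]; r+= "B" if (S>120 and 100<H<132) else "b" if (S>60 and H<25 and V>60) else "#" if V<50 else "." if V<110 else ":" if V<160 else "W"
    print(y,r)
```

```text
[-0.34 -0.25  0.62] [-0.01 -0.02 -0.02] 40.139592317450855 [448.88 409.82  44.91]
(np.float64(318.02878905055064), np.float64(248.34292749323222))
90 WWWWWWWWWWWWWWWWWWWWWWWWWWWWWWWWWWWWWWWWWWWWWWWWWWWW
98 WWWWWWWWWWWWWWWWWWWWWWWWWWWWWWWWWWWWWWWWWWWWWWWWWWWW
106 WWWWWWWWWWWWWWWWWWWWWWWWWWWWWWWWWWWWWWWWWWWWWWWWWWWW
114 WWWWWWWWWWWWWWWWWWWWWWWWWWWWWWWWWWWWWWWWWWWWWWWWWWWW
122 WWWWWWWWWWWWWWWWWWWWWWWWWWWWWWWWWWWWWWWWWWWWWWWWWWWW
130 WWWWWWWWWWWWWWWWWWWWWWWWWWWWWWWWWWWWWWWWWWWWWWWWWWWW
138 WWWWWWWWWWWWWWWWWWWWWWWWWWWWWWWWWWWWWWWWWWWWWWWWWWWW
146 WWWWWWWWWWWWWWWWWWWWWWWWWWWWWWWWWWWWWWWWWWWWWWWWWWWW
154 WWWWWWWWWWWWWWWWWWWWWWWWWWWWWWWWWWWWWWWWWWWWWWWWWWWW
162 WWWWWWWWWWWWWWWWWWWWWWWWWWWWWWWWWWWWWWWWWWWWWWWWWWWW
170 WWWWWWWWWWWWWWWWWWWWWWWWWWWWWWWWWWWWWWWWWWWWWWWWWWWW
178 WWWWWWWWWWWWWWWWWWWWWWWWWWWWWWWWWWWWWWWWW:....:WWWWW
186 WWWWWWWWWWWWWWWWWWWWWWWWWWWWWWWWWWWWWW:.........:WW:
194 WWWWWWWWWWWWWWWWWWWWWW:.......WWWWWW................
202 WWWWWWWWWWWWWWWWWWWWW...............................
210 WWWWWWWWWWWWWWWWWWWW...BBBBBB.......................
218 WWWWWWWWWWWWWWWWWW:.BBBBBBBBBBBB....................
226 WWWWWWWWWWWWWWWWW..BBBBBBBBB........................
234 WWWWWWWWWWWWWWWWW...BBBBB...........................
242 WWWWWWWWWWWWWWW..#............B...#.................
250 WWWWWWWWWWWW.....##.......BBB.BBB.#...##............
258 WWWWWWWWWWW:....###....BB.BBBBBBB.##..##............
266 WWWWWWWWWW:##...###.....BBBBBBBBB####..##...........
274 WWWWWWWW##.###..##.:B.BBBBBBBBBB..###.######........
282 ####WW:.##########W...BBB.BBBB....###########...####
290 ##################:...............##################
298 #################..................#################
306 ##..#..##########..............WWW.#################
314 #################............:WWWWW.################
322 ################............WWWWWWWW################
```

Emit:
{"method": "jog_arm", "body": {
  "deltas": [
    [[0,0,0],[0,0,0]],
    [[0,0,0],[0,0,0]],
    [[0,0,0],[0,0,0]]
  ],
  "gripper": 75
}}

```text
t: 20.5
ee_pos: [448.9, 409.9, 44.9]
eef_rot: [-2.221, -2.222, -0.0]
wrist_force: [-0.2, 0.1, -0.7]
opening: 74.8
```

Emit:
{"method": "jog_arm", "body": {
  "deltas": [
    [[0,0,0.1],[0,0,0]],
    [[0,0,0.3],[0,0,0]],
    [[0,0,0.5],[0,0,0]],
    [[0,0,0.58],[0,0,0]],
    [[0,0,0.58],[0,0,0]]
  ]
}}

```text
t: 21.0
ee_pos: [448.3, 409.4, 14.8]
eef_rot: [-2.221, -2.222, 0.003]
wrist_force: [0.7, 0.1, 0.1]
opening: 75.3
```

Emit:
{"method": "jog_arm", "body": {
  "deltas": [
    [[0,0,0],[0,0,0]],
    [[0,0,0],[0,0,0]],
    [[0,0,0],[0,0,0]]
  ],
  "gripper": 52
}}

```text
t: 21.3
ee_pos: [449.1, 410.0, 16.2]
eef_rot: [2.221, 2.222, 0.001]
wrist_force: [-0.1, -0.2, -0.4]
opening: 52.1
```

Emit:
{"method": "jog_arm", "body": {
  "deltas": [
    [[0,0,0],[0,0,0]],
    [[0,0,0],[0,0,0]],
    [[0,0,0],[0,0,0]]
  ],
  "gripper": 42
}}

```text
t: 21.6
ee_pos: [449.1, 410.1, 16.7]
eef_rot: [2.221, 2.222, 0.001]
wrist_force: [-2.0, -1.2, 8.5]
opening: 48.5
```

Emit:
{"method": "jog_arm", "body": {
  "deltas": [
    [[0,0,0],[0,0,0]],
    [[0,0,0],[0,0,0]],
    [[0,0,-0.1],[0,0,0]],
    [[0,0,-0.3],[0,0,0]],
    [[0,0,-0.6],[0,0,0]]
  ],
  "gripper": 36
}}

```text
t: 22.1
ee_pos: [448.6, 409.6, 46.5]
eef_rot: [-2.221, -2.222, 0.001]
wrist_force: [-0.1, 0.7, -0.8]
opening: 48.2
```

Emit:
{"method": "jog_arm", "body": {
  "deltas": [
    [[0,0,-0.4],[0,0,0]],
    [[0,0,-1.0],[0,0,0]],
    [[0,0,-1.6],[0,0,0]],
    [[0,0,-2.2],[0,0,0]],
    [[0,0,-2.7],[0,0,0]]
  ]
}}

```text
t: 22.6
ee_pos: [449.2, 410.1, 184.1]
eef_rot: [2.221, 2.222, 0.003]
wrist_force: [1.1, -0.1, -1.4]
opening: 48.4
```

Run:
```python
from h import *
q=ctrl.get_state(); print(q["wrist_force"],q["torque"],q["opening"],q["ee_pos"])
s=ctrl.camera("scene")
h=cv2.cvtColor(s,cv2.COLOR_RGB2HSV); m=((h[...,1]>140)&(h[...,0]>105)&(h[...,0]<130)&(h[...,2]>50)).astype(np.uint8)
print("blue px at old place",m[305:345,240:290].sum()); n,l,st,c=cv2.connectedComponentsWithStats(m)
print([(tuple(st[i]),c[i]) for i in range(1,n) if st[i,4]>60])
print("expect lid",proj("scene",(449,410,66+150)))
go((597.7,-85.1,186),98.4)
```

```text
[ 1.1  -0.08 -1.42] [ 0.01  0.01 -0.03] 48.37460360912756 [449.15 410.05 184.09]
blue px at old place 0
[((np.int32(345), np.int32(108), np.int32(17), np.int32(14), np.int32(181)), array([353.17, 114.34])), ((np.int32(120), np.int32(243), np.int32(62), np.int32(50), np.int32(383)), array([152.46, 267.25])), ((np.int32(362), np.int32(257), np.int32(25), np.int32(23), np.int32(432)), array([373.89, 267.68])), ((np.int32(235), np.int32(261), np.int32(24), np.int32(30), np.int32(463)), array([245.89, 277.35])), ((np.int32(295), np.int32(281), np.int32(25), np.int32(25), np.int32(496)), array([307.46, 293.35]))]
expect lid (np.float64(251.2998042545912), np.float64(277.6671308749768))
now [450.63 411.27 187.85] yaw 90.0401137264701 | dist 517.7039213769311 d [-9.93  2.93  0.01] rot [ 0.05 -0.04 -1.39]
```

Emit:
{"method": "jog_arm", "body": {
  "deltas": [
    [[-0.4,0.12,0],[0,0,0]],
    [[-1.0,0.3,0],[0,0,0]],
    [[-1.7,0.5,0],[0,0,0]],
    [[-2.5,0.74,0],[0,0,0]],
    [[-3.3,0.98,0],[0,0,0]]
  ]
}}

```text
t: 23.15
ee_pos: [498.2, 243.6, 182.0]
eef_rot: [2.22, 2.223, 0.002]
wrist_force: [0.8, -0.4, -1.0]
opening: 48.5
```

Emit:
{"method": "jog_arm", "body": {
  "deltas": [
    [[-0.75,0.22,0],[0,0,0]],
    [[-1.5,0.44,0],[0,0,0]],
    [[-2.2,0.66,0],[0,0,0]],
    [[-2.8,0.84,0],[0,0,0]],
    [[-3.3,0.98,0],[0,0,0]]
  ]
}}

```text
t: 23.65
ee_pos: [547.6, 78.1, 182.0]
eef_rot: [2.221, 2.221, 0.001]
wrist_force: [-0.1, 0.7, -0.0]
opening: 48.4
```

Emit:
{"method": "jog_arm", "body": {
  "deltas": [
    [[-0.8,0.24,0],[0,0,-0.3]],
    [[-1.6,0.48,0],[0,0,-0.6]],
    [[-2.4,0.72,0],[0,0,-0.9]],
    [[-3.0,0.9,0],[0,0,-1.2]],
    [[-3.3,0.98,0],[0,0,-1.4]]
  ]
}}

```text
t: 24.15
ee_pos: [597.0, -87.9, 182.0]
eef_rot: [2.052, 2.377, 0.001]
wrist_force: [-0.2, 0.8, -1.0]
opening: 48.6
```

Emit:
{"method": "jog_arm", "body": {
  "deltas": [
    [[0,0,0],[0,0,0]],
    [[0,0,0],[0,0,0]],
    [[0,0,0],[0,0,0]],
    [[0,0,0],[0,0,0]]
  ]
}}

```text
t: 24.55
ee_pos: [596.0, -84.1, 181.2]
eef_rot: [2.051, 2.38, 0.0]
wrist_force: [1.2, 0.5, -0.4]
opening: 48.1
```

Run:
```python
from h import *
q=ctrl.get_state(); print(q["t"],q["wrist_force"],q["opening"])
go((597.7,-85.1,110),98.4)
```

```text
24.55 [ 1.22  0.46 -0.4 ] 48.13138653739698
now [596.05 -84.07 181.21] yaw 98.4870634974371 | dist 71.23463619486108 d [-0.03  0.03  1.42] rot [ 0.   -0.    0.01]
```

Emit:
{"method": "jog_arm", "body": {
  "deltas": [
    [[-0.03,0.03,0.2],[0,0,0]],
    [[-0.03,0.03,0.5],[0,0,0]],
    [[-0.03,0.03,0.8],[0,0,0]],
    [[-0.03,0.03,1.05],[0,0,0]],
    [[-0.03,0.03,1.2],[0,0,0]]
  ]
}}

```text
t: 25.05
ee_pos: [597.3, -86.0, 119.4]
eef_rot: [-2.051, -2.378, 0.001]
wrist_force: [0.1, 0.1, -0.1]
opening: 48.4
```

Emit:
{"method": "jog_arm", "body": {
  "deltas": [
    [[0,0,0.06],[0,0,0]],
    [[0,0,0.14],[0,0,0]],
    [[0,0,0.22],[0,0,0]],
    [[0,0,0.3],[0,0,0]],
    [[0,0,0.36],[0,0,0]]
  ]
}}

```text
t: 25.55
ee_pos: [598.0, -86.4, 102.8]
eef_rot: [2.052, 2.379, 0.0]
wrist_force: [1.1, 0.1, -0.0]
opening: 48.5
```

Emit:
{"method": "jog_arm", "body": {
  "deltas": [
    [[0,0,0.04],[0,0,0]],
    [[0,0,0.1],[0,0,0]],
    [[0,0,0.16],[0,0,0]],
    [[0,0,0.2],[0,0,0]],
    [[0,0,0.24],[0,0,0]]
  ]
}}

```text
t: 26.05
ee_pos: [597.9, -86.3, 90.7]
eef_rot: [-2.052, -2.379, 0.0]
wrist_force: [-0.5, -0.2, 0.1]
opening: 48.6
```

Emit:
{"method": "jog_arm", "body": {
  "deltas": [
    [[0,0,0.04],[0,0,0]],
    [[0,0,0.09],[0,0,0]],
    [[0,0,0.14],[0,0,0]],
    [[0,0,0.19],[0,0,0]],
    [[0,0,0.22],[0,0,0]]
  ]
}}

```text
t: 26.55
ee_pos: [597.8, -86.3, 79.6]
eef_rot: [-2.052, -2.379, 0.0]
wrist_force: [0.9, -0.6, -0.9]
opening: 48.3
```

Emit:
{"method": "jog_arm", "body": {
  "deltas": [
    [[0,0,0.02],[0,0,0]],
    [[0,0,0.02],[0,0,0]]
  ]
}}

```text
t: 26.75
ee_pos: [597.8, -86.3, 78.8]
eef_rot: [-2.052, -2.379, 0.0]
wrist_force: [-0.0, -0.3, -1.0]
opening: 48.5
```

Emit:
{"method": "jog_arm", "body": {
  "deltas": [
    [[0,0,0.02],[0,0,0]],
    [[0,0,0.02],[0,0,0]]
  ]
}}

```text
t: 26.95
ee_pos: [597.9, -86.3, 77.9]
eef_rot: [-2.052, -2.379, -0.0]
wrist_force: [-0.0, -0.5, -0.3]
opening: 48.3
```

Emit:
{"method": "jog_arm", "body": {
  "deltas": [
    [[0,0,0.02],[0,0,0]],
    [[0,0,0.02],[0,0,0]]
  ]
}}

```text
t: 27.15
ee_pos: [598.0, -86.3, 77.0]
eef_rot: [2.052, 2.379, 0.0]
wrist_force: [-0.6, 1.3, 3.4]
opening: 48.1
```

Emit:
{"method": "jog_arm", "body": {
  "deltas": [
    [[0,0,0.02],[0,0,0]],
    [[0,0,0.02],[0,0,0]]
  ]
}}

```text
t: 27.35
ee_pos: [598.1, -86.3, 76.1]
eef_rot: [2.052, 2.379, 0.0]
wrist_force: [-0.9, 0.6, 5.5]
opening: 48.5
```

Emit:
{"method": "jog_arm", "body": {
  "deltas": [
    [[0,0,0],[0,0,0]],
    [[0,0,0],[0,0,0]],
    [[0,0,0],[0,0,0]],
    [[0,0,0],[0,0,0]]
  ],
  "gripper": 72
}}

```text
t: 27.75
ee_pos: [597.9, -86.4, 75.8]
eef_rot: [-2.052, -2.379, 0.0]
wrist_force: [0.4, 0.2, -0.1]
opening: 72.2
```

Emit:
{"method": "jog_arm", "body": {
  "deltas": [
    [[0,0,-0.2],[0,0,0]],
    [[0,0,-0.6],[0,0,0]],
    [[0,0,-1.2],[0,0,0]],
    [[0,0,-2.0],[0,0,0]],
    [[0,0,-2.8],[0,0,0]]
  ]
}}

```text
t: 28.25
ee_pos: [597.5, -86.3, 217.9]
eef_rot: [-2.052, -2.379, 0.0]
wrist_force: [1.0, -0.1, -0.8]
opening: 71.9
```

Emit:
{"method": "jog_arm", "body": {
  "deltas": [
    [[0,0,0],[0,0,0]],
    [[0,0,0],[0,0,0]]
  ]
}}

```text
t: 28.45
ee_pos: [598.5, -86.5, 217.5]
eef_rot: [2.05, 2.377, 0.002]
wrist_force: [-0.2, -1.2, -0.9]
opening: 72.2
```

Run:
```python
from h import *
q=ctrl.get_state(); print(q["t"],q["wrist_force"],q["opening"])
s=ctrl.camera("scene"); cv2.imwrite("pics/s10.png",s[...,::-1])
h=cv2.cvtColor(s,cv2.COLOR_RGB2HSV); m=((h[...,1]>140)&(h[...,0]>105)&(h[...,0]<130)&(h[...,2]>50)).astype(np.uint8)
n,l,st,c=cv2.connectedComponentsWithStats(m)
print([(tuple(map(int,st[i])),c[i]) for i in range(1,n) if st[i,4]>40 and c[i][1]<200])
print("expect lid",proj("scene",(598,-86,127)),"fin",proj("scene",(606.5,-144.5,135)))
go((550.8,410.65,216),90)
```

```text
28.45 [-0.19 -1.17 -0.95] 72.17964758045518
[((345, 108, 17, 14, 184), array([353.14, 114.37])), ((335, 123, 19, 14, 221), array([343.81, 129.62]))]
expect lid (np.float64(343.00687486540147), np.float64(126.98908730165726)) fin (np.float64(352.54298115828146), np.float64(112.2376544821466))
now [597.74 -86.3  216.26] yaw 98.43585555714971 | dist 499.15920164257267 d [9.97 0.53 0.  ] rot [0.   0.   1.41]
```

Emit:
{"method": "jog_arm", "body": {
  "deltas": [
    [[0.4,0.02,0],[0,0,0]],
    [[1.0,0.05,0],[0,0,0]],
    [[1.7,0.09,0],[0,0,0]],
    [[2.5,0.13,0],[0,0,0]],
    [[3.32,0.18,0],[0,0,0]]
  ]
}}

```text
t: 29.0
ee_pos: [581.3, 80.3, 214.6]
eef_rot: [-2.052, -2.377, 0.003]
wrist_force: [0.3, 0.3, 0.2]
opening: 71.8
```

Emit:
{"method": "jog_arm", "body": {
  "deltas": [
    [[0.8,0.04,0],[0,0,0]],
    [[1.5,0.08,0],[0,0,0]],
    [[2.2,0.12,0],[0,0,0]],
    [[2.8,0.15,0],[0,0,0]],
    [[3.32,0.18,0],[0,0,0]]
  ]
}}

```text
t: 29.5
ee_pos: [565.8, 246.1, 214.5]
eef_rot: [-2.05, -2.379, 0.003]
wrist_force: [0.4, -0.3, -0.3]
opening: 72.0
```

Emit:
{"method": "jog_arm", "body": {
  "deltas": [
    [[0.8,0.04,0],[0,0,0]],
    [[1.6,0.08,0],[0,0,0]],
    [[2.4,0.12,0],[0,0,0]],
    [[3.0,0.16,0],[0,0,0]],
    [[3.33,0.17,0],[0,0,0]]
  ]
}}

```text
t: 30.0
ee_pos: [549.8, 412.6, 214.2]
eef_rot: [-2.05, -2.38, 0.003]
wrist_force: [0.4, -0.9, 0.0]
opening: 72.2
```

Emit:
{"method": "jog_arm", "body": {
  "deltas": [
    [[0,0,0.3],[0,0,0]],
    [[0,0,0.8],[0,0,0]],
    [[0,0,1.4],[0,0,0]],
    [[0,0,1.9],[0,0,0]],
    [[0,0,2.2],[0,0,0]]
  ]
}}

```text
t: 30.5
ee_pos: [549.7, 408.2, 102.6]
eef_rot: [-2.053, -2.377, 0.007]
wrist_force: [-0.2, -0.4, 0.2]
opening: 72.0
```

Run:
```python
from h import *
q=ctrl.get_state(); print(q["t"],q["wrist_force"],q["opening"])
ctrl.camera("wrist"); ctrl.camera("wrist"); ctrl.camera("wrist")
go((550.8,410.65,16.5),98.4)
```

```text
30.5 [-0.24 -0.44  0.21] 71.95305001569035
now [550.57 409.48 104.87] yaw 98.40447703717813 | dist 88.37713294454423 d [0.02 0.01 1.77] rot [-0.02  0.01  0.  ]
```

Emit:
{"method": "jog_arm", "body": {
  "deltas": [
    [[0.02,0,0.3],[0,0,0]],
    [[0.02,0,0.8],[0,0,0]],
    [[0.02,0,1.3],[0,0,0]],
    [[0.02,0,1.6],[0,0,0]],
    [[0.02,0,1.77],[0,0,0]]
  ]
}}

```text
t: 31.15
ee_pos: [550.6, 411.4, 16.4]
eef_rot: [-2.052, -2.379, 0.001]
wrist_force: [0.4, -1.4, -0.1]
opening: 71.7
```

Emit:
{"method": "jog_arm", "body": {
  "deltas": [
    [[0,0,0],[0,0,0]],
    [[0,0,0],[0,0,0]],
    [[0,0,0],[0,0,0]]
  ],
  "gripper": 54
}}

```text
t: 31.45
ee_pos: [551.5, 412.1, 18.6]
eef_rot: [2.052, 2.379, 0.003]
wrist_force: [-0.4, 1.2, -0.2]
opening: 53.8
```

Emit:
{"method": "jog_arm", "body": {
  "deltas": [
    [[0,0,0],[0,0,0]],
    [[0,0,0],[0,0,0]],
    [[0,0,0],[0,0,0]],
    [[0,0,0],[0,0,0]]
  ],
  "gripper": 40
}}

```text
t: 31.85
ee_pos: [551.6, 412.2, 19.0]
eef_rot: [2.052, 2.378, 0.003]
wrist_force: [-2.7, -0.4, 9.6]
opening: 48.3
```

Emit:
{"method": "jog_arm", "body": {
  "deltas": [
    [[0,0,-0.05],[0,0,0]],
    [[0,0,-0.2],[0,0,0]],
    [[0,0,-0.6],[0,0,0]],
    [[0,0,-1.2],[0,0,0]],
    [[0,0,-1.9],[0,0,0]]
  ]
}}

```text
t: 32.35
ee_pos: [550.3, 411.2, 113.2]
eef_rot: [-2.052, -2.379, 0.002]
wrist_force: [0.3, -0.7, -1.3]
opening: 48.5
```

Emit:
{"method": "jog_arm", "body": {
  "deltas": [
    [[0,0,-0.6],[0,0,0]],
    [[0,0,-1.2],[0,0,0]],
    [[0,0,-1.6],[0,0,0]],
    [[0,0,-1.8],[0,0,0]],
    [[0,0,-1.8],[0,0,0]]
  ]
}}

```text
t: 32.85
ee_pos: [551.4, 412.0, 204.1]
eef_rot: [2.052, 2.378, 0.004]
wrist_force: [-0.1, 0.3, -0.5]
opening: 48.1
```

Emit:
{"method": "jog_arm", "body": {
  "deltas": [
    [[-0.4,-0.02,0],[0,0,0]],
    [[-1.0,-0.04,0],[0,0,0]],
    [[-1.7,-0.07,0],[0,0,0]],
    [[-2.4,-0.1,0],[0,0,0]],
    [[-3.08,-0.13,0],[0,0,0]]
  ]
}}

```text
t: 33.35
ee_pos: [566.0, 255.8, 200.8]
eef_rot: [-2.051, -2.378, 0.004]
wrist_force: [0.1, -1.0, -0.7]
opening: 48.3
```

Emit:
{"method": "jog_arm", "body": {
  "deltas": [
    [[-0.65,-0.03,0],[0,0,0]],
    [[-1.3,-0.05,0],[0,0,0]],
    [[-1.9,-0.08,0],[0,0,0]],
    [[-2.5,-0.11,0],[0,0,0]],
    [[-3.08,-0.14,0],[0,0,0]]
  ]
}}

```text
t: 33.85
ee_pos: [581.5, 102.8, 200.9]
eef_rot: [-2.051, -2.377, 0.003]
wrist_force: [1.6, -0.1, -0.6]
opening: 48.6
```

Emit:
{"method": "jog_arm", "body": {
  "deltas": [
    [[-0.62,-0.03,0],[0,0,0]],
    [[-1.24,-0.05,0],[0,0,0]],
    [[-1.86,-0.08,0],[0,0,0]],
    [[-2.48,-0.11,0],[0,0,0]],
    [[-3.08,-0.13,0],[0,0,0]]
  ]
}}

```text
t: 34.35
ee_pos: [597.4, -50.2, 200.9]
eef_rot: [-2.051, -2.377, 0.002]
wrist_force: [0.6, -0.2, -0.8]
opening: 48.5
```

Emit:
{"method": "jog_arm", "body": {
  "deltas": [
    [[-0.7,-0.03,0],[0,0,0]],
    [[-1.4,-0.06,0],[0,0,0]],
    [[-2.1,-0.09,0],[0,0,0]],
    [[-2.7,-0.12,0],[0,0,0]],
    [[-3.08,-0.14,0],[0,0,0]]
  ]
}}

```text
t: 34.85
ee_pos: [613.2, -204.1, 200.9]
eef_rot: [-2.053, -2.376, 0.002]
wrist_force: [0.5, 0.0, -0.6]
opening: 48.3
```

Emit:
{"method": "jog_arm", "body": {
  "deltas": [
    [[0,0,0],[0,0,0]],
    [[0,0,0],[0,0,0]],
    [[0,0,0],[0,0,0]],
    [[0,0,0],[0,0,0]]
  ]
}}

```text
t: 35.25
ee_pos: [614.4, -200.6, 202.3]
eef_rot: [-2.05, -2.38, -0.0]
wrist_force: [-1.2, -0.0, -1.1]
opening: 48.6
```

Run:
```python
from h import *
q=ctrl.get_state(); print(q["t"],q["wrist_force"],q["opening"])
go((614.9,-201.5,110),98.4)
```

```text
35.25 [-1.15 -0.03 -1.15] 48.60116500030016
now [ 614.41 -200.56  202.34] yaw 98.50312171232675 | dist 92.34480826947168 d [-0.02  0.01  1.85] rot [-0.   -0.    0.02]
```

Emit:
{"method": "jog_arm", "body": {
  "deltas": [
    [[-0.02,0.01,0.3],[0,0,0]],
    [[-0.02,0.01,0.7],[0,0,0]],
    [[-0.02,0.01,1.1],[0,0,0]],
    [[-0.02,0.01,1.4],[0,0,0]],
    [[-0.02,0.01,1.6],[0,0,0]]
  ]
}}

```text
t: 35.75
ee_pos: [614.5, -202.0, 120.5]
eef_rot: [-2.05, -2.378, 0.001]
wrist_force: [-0.9, -0.2, -0.7]
opening: 48.2
```

Emit:
{"method": "jog_arm", "body": {
  "deltas": [
    [[0,0,0.06],[0,0,0]],
    [[0,0,0.14],[0,0,0]],
    [[0,0,0.22],[0,0,0]],
    [[0,0,0.28],[0,0,0]],
    [[0,0,0.33],[0,0,0]]
  ]
}}

```text
t: 36.25
ee_pos: [615.3, -202.7, 106.0]
eef_rot: [2.052, 2.378, 0.0]
wrist_force: [-1.0, 0.2, 0.2]
opening: 48.6
```

Emit:
{"method": "jog_arm", "body": {
  "deltas": [
    [[0,0,0.05],[0,0,0]],
    [[0,0,0.1],[0,0,0]],
    [[0,0,0.16],[0,0,0]],
    [[0,0,0.2],[0,0,0]],
    [[0,0,0.24],[0,0,0]]
  ]
}}

```text
t: 36.75
ee_pos: [615.1, -202.6, 93.7]
eef_rot: [-2.052, -2.379, 0.0]
wrist_force: [-0.5, -0.3, -0.1]
opening: 48.5
```

Emit:
{"method": "jog_arm", "body": {
  "deltas": [
    [[0,0,0.04],[0,0,0]],
    [[0,0,0.08],[0,0,0]],
    [[0,0,0.12],[0,0,0]],
    [[0,0,0.15],[0,0,0]],
    [[0,0,0.16],[0,0,0]]
  ]
}}

```text
t: 37.25
ee_pos: [615.1, -202.5, 85.7]
eef_rot: [-2.052, -2.379, 0.0]
wrist_force: [0.1, -0.7, -0.4]
opening: 48.5
```

Emit:
{"method": "jog_arm", "body": {
  "deltas": [
    [[0,0,0.03],[0,0,0]],
    [[0,0,0.06],[0,0,0]],
    [[0,0,0.08],[0,0,0]],
    [[0,0,0.08],[0,0,0]]
  ]
}}

```text
t: 37.65
ee_pos: [615.1, -202.6, 81.7]
eef_rot: [-2.052, -2.379, 0.0]
wrist_force: [-0.0, 0.4, -0.5]
opening: 48.5
```

Emit:
{"method": "jog_arm", "body": {
  "deltas": [
    [[0,0,0.02],[0,0,0]],
    [[0,0,0.02],[0,0,0]]
  ]
}}

```text
t: 37.85
ee_pos: [615.1, -202.6, 80.8]
eef_rot: [-2.052, -2.379, 0.0]
wrist_force: [-0.9, 0.5, -0.3]
opening: 48.5
```

Emit:
{"method": "jog_arm", "body": {
  "deltas": [
    [[0,0,0.02],[0,0,0]],
    [[0,0,0.02],[0,0,0]]
  ]
}}

```text
t: 38.05
ee_pos: [615.3, -202.7, 80.0]
eef_rot: [2.052, 2.379, 0.0]
wrist_force: [0.1, 0.0, 1.5]
opening: 48.9
```

Emit:
{"method": "jog_arm", "body": {
  "deltas": [
    [[0,0,0.02],[0,0,0]],
    [[0,0,0.02],[0,0,0]]
  ]
}}

```text
t: 38.25
ee_pos: [615.4, -202.9, 79.2]
eef_rot: [2.051, 2.378, -0.0]
wrist_force: [-2.2, -2.5, 5.4]
opening: 48.5
```

Emit:
{"method": "jog_arm", "body": {
  "deltas": [
    [[0,0,0],[0,0,0]],
    [[0,0,0],[0,0,0]],
    [[0,0,0],[0,0,0]],
    [[0,0,0],[0,0,0]]
  ],
  "gripper": 72
}}

```text
t: 38.65
ee_pos: [615.1, -202.5, 78.8]
eef_rot: [-2.052, -2.379, 0.0]
wrist_force: [-0.1, 0.1, -0.8]
opening: 71.8
```

Emit:
{"method": "jog_arm", "body": {
  "deltas": [
    [[0,0,-0.2],[0,0,0]],
    [[0,0,-0.6],[0,0,0]],
    [[0,0,-1.2],[0,0,0]],
    [[0,0,-2.0],[0,0,0]],
    [[0,0,-2.8],[0,0,0]]
  ]
}}

```text
t: 39.15
ee_pos: [614.8, -202.4, 220.8]
eef_rot: [-2.052, -2.379, 0.0]
wrist_force: [0.5, -0.6, 0.1]
opening: 72.0
```

Emit:
{"method": "jog_arm", "body": {
  "deltas": [
    [[0.3,-0.35,0],[0,0,0]],
    [[0.9,-1.05,0],[0,0,0]],
    [[1.5,-1.8,0],[0,0,0]],
    [[2.0,-2.4,0],[0,0,0]],
    [[2.26,-2.77,0],[0,0,0]]
  ],
  "gripper": 0
}}

```text
t: 39.65
ee_pos: [458.8, -109.6, 219.5]
eef_rot: [-2.051, -2.379, 0.0]
wrist_force: [1.0, -0.5, 1.0]
opening: 0.1
```

Emit:
{"method": "jog_arm", "body": {
  "deltas": [
    [[0,0,0],[0,0,0]],
    [[0,0,0],[0,0,0]],
    [[0,0,0],[0,0,0]]
  ]
}}

```text
t: 39.95
ee_pos: [462.7, -111.6, 219.4]
eef_rot: [2.051, 2.378, 0.001]
wrist_force: [0.7, -1.0, -0.3]
opening: 0.3
```

Run:
```python
from h import *
q=ctrl.get_state(); print(q["t"],q["wrist_force"],q["opening"])
go((461.8,-111.1,55),98.6)
s=ctrl.camera("scene"); t=ctrl.camera("top"); w=ctrl.camera("wrist")
print("tip px",proj("scene",(466.3,-141,89)),proj("top",(466.3,-141,89)))
A=cv2.resize(s[75:195,300:430],(433,400),interpolation=cv2.INTER_CUBIC)
B=cv2.resize(t[110:240,380:480],(308,400),interpolation=cv2.INTER_CUBIC)
cv2.imwrite("pics/y.png",np.hstack([A,B])[...,::-1])
```

```text
39.95 [ 0.67 -0.96 -0.31] 0.2927192762142765
now [ 462.73 -111.62  219.38] yaw 98.43053656560568 | dist 164.38748419291397 d [ 0.01 -0.02  3.29] rot [ 0.01  0.01 -0.03]
tip px (np.float64(397.5155594401606), np.float64(147.00332462053038)) (np.float64(429.67647192297204), np.float64(211.20778886412955))
```

View pics/y.png

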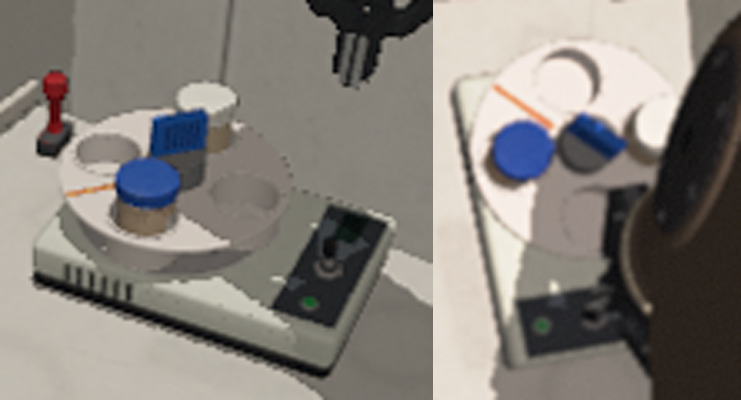

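Run:
```python
from h import *
for z in(219,230,240,250): print(z,proj("scene",(462.7,-111.6,z)))
```

```text
219 (np.float64(402.4061695482426), np.float64(109.08879716260161))
230 (np.float64(403.2610821818005), np.float64(104.85549217928445))
240 (np.float64(404.05254830026666), np.float64(100.93635783512823))
250 (np.float64(404.8579793320735), np.float64(96.94807287263289))
```

Emit:
{"method": "jog_arm", "body": {
  "deltas": [
    [[0.01,-0.02,0.3],[0,0,0]],
    [[0.01,-0.02,0.8],[0,0,0]],
    [[0.01,-0.02,1.4],[0,0,0]],
    [[0.01,-0.02,1.8],[0,0,0]],
    [[0.01,-0.02,2.1],[0,0,0]]
  ]
}}

```text
t: 40.6
ee_pos: [460.3, -110.8, 112.3]
eef_rot: [-2.051, -2.378, 0.001]
wrist_force: [0.9, -0.6, 0.3]
opening: 0.1
```

Emit:
{"method": "jog_arm", "body": {
  "deltas": [
    [[0,0,0.3],[0,0,0]],
    [[0,0,0.7],[0,0,0]],
    [[0,0,1.0],[0,0,0]],
    [[0,0,1.2],[0,0,0]],
    [[0,0,1.24],[0,0,0]]
  ]
}}

```text
t: 41.1
ee_pos: [460.1, -110.7, 50.8]
eef_rot: [-2.051, -2.377, 0.001]
wrist_force: [0.6, 0.4, 0.5]
opening: -0.1
```

Emit:
{"method": "jog_arm", "body": {
  "deltas": [
    [[0,0,0],[0,0,0]],
    [[0,0,0],[0,0,0]]
  ]
}}

```text
t: 41.3
ee_pos: [461.0, -110.9, 52.4]
eef_rot: [2.052, 2.378, 0.0]
wrist_force: [0.4, 0.3, -0.2]
opening: -0.2
```

Emit:
{"method": "jog_arm", "body": {
  "deltas": [
    [[-0.1,0,0],[0,0,0]],
    [[-0.2,0,0],[0,0,0]],
    [[-0.3,0,0],[0,0,0]],
    [[-0.4,0,0],[0,0,0]],
    [[-0.5,0,0],[0,0,0]]
  ]
}}

```text
t: 41.8
ee_pos: [464.2, -136.0, 52.0]
eef_rot: [-2.052, -2.379, -0.0]
wrist_force: [-0.7, 1.8, 2.6]
opening: 0.2
```

Emit:
{"method": "jog_arm", "body": {
  "deltas": [
    [[-0.06,0,0],[0,0,0]],
    [[-0.12,0,0],[0,0,0]],
    [[-0.18,0,0],[0,0,0]],
    [[-0.24,0,0],[0,0,0]],
    [[-0.24,0,0],[0,0,0]]
  ]
}}

```text
t: 42.3
ee_pos: [466.0, -147.7, 51.9]
eef_rot: [2.052, 2.379, -0.0]
wrist_force: [-0.4, 1.0, 0.3]
opening: 0.0
```

Emit:
{"method": "jog_arm", "body": {
  "deltas": [
    [[-0.05,0,0],[0,0,0]],
    [[-0.1,0,0],[0,0,0]],
    [[-0.1,0,0],[0,0,0]]
  ]
}}

```text
t: 42.6
ee_pos: [466.6, -152.5, 51.8]
eef_rot: [-2.052, -2.379, 0.0]
wrist_force: [-0.2, 2.0, -0.2]
opening: -0.3
```

Emit:
{"method": "jog_arm", "body": {
  "deltas": [
    [[-0.04,0,0],[0,0,0]],
    [[-0.08,0,0],[0,0,0]],
    [[-0.08,0,0],[0,0,0]]
  ]
}}

```text
t: 42.9
ee_pos: [466.3, -154.2, 51.6]
eef_rot: [-2.051, -2.375, -0.001]
wrist_force: [4.3, 27.7, 3.5]
opening: -0.2
```

Emit:
{"method": "jog_arm", "body": {
  "deltas": [
    [[-0.03,0,0],[0,0,0]],
    [[-0.06,0,0],[0,0,0]],
    [[-0.06,0,0],[0,0,0]]
  ]
}}

```text
t: 43.2
ee_pos: [466.0, -155.0, 51.4]
eef_rot: [-2.05, -2.373, -0.003]
wrist_force: [8.5, 53.8, 7.5]
opening: -0.0
```

Emit:
{"method": "jog_arm", "body": {
  "deltas": [
    [[0.1,0,0],[0,0,0]],
    [[0.3,0,0],[0,0,0]],
    [[0.6,0,0],[0,0,0]],
    [[0.9,0,-0.2],[0,0,0]],
    [[1.0,0,-0.8],[0,0,0]]
  ]
}}

```text
t: 43.7
ee_pos: [458.1, -107.5, 91.0]
eef_rot: [-2.048, -2.376, 0.003]
wrist_force: [1.0, 0.0, -0.0]
opening: 0.0
```

Emit:
{"method": "jog_arm", "body": {
  "deltas": [
    [[0,0,-0.8],[0,0,0]],
    [[0,0,-1.6],[0,0,0]],
    [[0,0,-2.4],[0,0,0]],
    [[0,0,-3.2],[0,0,0]],
    [[0,0,-3.4],[0,0,0]]
  ]
}}

```text
t: 44.2
ee_pos: [461.9, -109.5, 266.7]
eef_rot: [2.048, 2.375, 0.004]
wrist_force: [0.4, -0.6, -0.4]
opening: -0.2
```

Emit:
{"method": "jog_arm", "body": {
  "deltas": [
    [[0,0,0],[0,0,0]],
    [[0,0,0],[0,0,0]],
    [[0,0,0],[0,0,0]],
    [[0,0,0],[0,0,0]],
    [[0,0,0],[0,0,0]]
  ]
}}

```text
t: 44.7
ee_pos: [459.9, -109.6, 261.0]
eef_rot: [-2.051, -2.378, 0.001]
wrist_force: [-0.2, 1.1, 0.3]
opening: -0.1
```

Run:
```python
from h import *
s=ctrl.camera("scene"); g0=cv2.imread("pics/s10.png")[...,::-1]
q=ctrl.get_state(); print(q["t"],q["wrist_force"],q["ee_pos"])
# black bat tip: darkest-pixel maps before/after around control strip
for im in(g0,s):
    g=cv2.cvtColor(np.ascontiguousarray(im),cv2.COLOR_RGB2GRAY)
    print("\n".join(" ".join(f"{v:3d}" for v in g[y,388:412]) for y in range(134,160,2)));print()
print("off",proj("scene",(466.3,-141,89)),"on",proj("scene",(470.8,-170.2,89)))
def bl(im):
    h=cv2.cvtColor(np.ascontiguousarray(im),cv2.COLOR_RGB2HSV); m=((h[...,1]>140)&(h[...,0]>105)&(h[...,0]<130)&(h[...,2]>50)).astype(np.uint8)
    n,l,st,c=cv2.connectedComponentsWithStats(m); return [c[i].round(1) for i in range(1,n) if st[i,4]>60]
print(bl(s)); a=cv2.imread("pics/scene0.png")[...,::-1].astype(int)
for nm,(y0,y1,x0,x1) in dict(red=(222,262,200,235),thermo=(185,230,236,290),pen=(300,380,325,352)).items():
    print(nm,np.abs(a-s)[y0:y1,x0:x1].mean())
```

```text
44.75 [-0.21  0.78  0.66] [ 460.08 -109.69  261.21]
196 195 194 194 195 196 193 188 190 182 134 117 127 129 129 128 129 129 129 130 130 130 131 131
201 198 196 194 194 193 193 194 195 189 156 126 157 177 181 201 183 136 128 128 128 130 132 132
116 126 168 200 197 197 195 196 192 153  61  58  58  57  61  67  79 112 129 154 166 176 201 181
122 120 119 117 126 169 203 198 163  62  58  62  62  63  55  24  23  24  23  29  31  42  57  80
120 121 121 121 120 121 114  74  29  48  63  64  60  44  26  22  23  25  23  20  20  31  53  62
121 122 121 122 124 113  56  32  34  35  39  42  34  16  18  11  17  20  23  23  41  62  64  61
122 119 121 124 113  57  32  33  35  27  21  18  18  13  14  10  11  12  13  20  46  67  64  61
121 122 124 111  49  32  34  34  30  13  17  20  19  29  35  36  33  30  30  34  33  35  38  39
122 118  90  40  31  33  35  34  30   7  14  16  19  31  37  35  35  36  35  34  35  35  32  38
119  93  33  35  34  35  34  34  44  45  32  44  33  33  35  37  34  36  36  36  36  33  40  85
 94  34  32  35  35  36  63  79  41  60  81  81  52  52  56  35  35  34  35  36  30  47 
[... 1045 characters left out ...]
 62  61  62  60  57
119  91  34  31  35  34  33  35  39  52  85 105  94  61  63  62  62  62  60  63  62  54  42  92
 92  33  31  35  34  35  62  76  37  44  50  54  47  51  54  42  61  65  58  37  31  46  94 123
 50  30  33  32  33  34  45  77  84  60  48  45  64  79  69  41  39  33  35  30  47  92 122 114
 60  61  58  58  57  57  57  61  61  54  66  69  48  39  40  31  34  33  31  46  93 122 115 103

off (np.float64(397.5155594401606), np.float64(147.00332462053038)) on (np.float64(401.132651895986), np.float64(140.4865566516268))
[array([348., 123.]), array([152.4, 267.2]), array([373.9, 267.7]), array([307.4, 293.2])]
red 2.2726190476190475
thermo 4.1850480109739365
pen 2.4027777777777777
```

```bash
python3 -c "
from h import *
print(ctrl.finish_job())"
```

```text
the job is handed in; nothing more can be done
None
```

The job is handed in at about 45 s, with every step done in the order asked; no verdict was reported.

- **Carousel:** I lifted it by the blue fin and lowered it onto the spindle already turned to about 53°, the notch's direction. The tab went in without any further turning. It met resistance 58.1 mm above its starting height; 58 mm is fully down. Later pictures showed it flat.
- **Pots:** The blue-lidded pot (the farthest of the three) is in pocket 0 and the white-lidded beige pot is in pocket 2, opposite. Each was lowered until light contact (5 to 6 N) before release, and both stood upright in the last picture I viewed.
- **Switch:** I pushed the toggle last, until it hit its right-hand stop. In the image its tip moved from about (398, 148) to (401, 143), where the "on" position should appear at about (401, 140).
- **Final check:** The arm was clear, with no force on it. The red pot, thermometer and pen areas of the final image differed very little from the first picture, so they show no sign of having moved.

**What went wrong on the way:**
- **First blue-pot grasp:** The gripper closed on top of the lid, with about 80 N up and 44 N sideways on the wrist, below the 120 N limit. The pressing was by the fingers, not the arm or gripper body. The pot had not moved when I checked afterwards.
- **Cause:** The real fingertips sit about 20 mm behind the reported TCP. I tried once more too high, without contact, then gripped lower and both pots held.
- **Carousel grip:** The same offset means the fin was held only near its top edge; it did not slip.

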